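# Tip the fired-clay scrap through the bin's push flap

## Task

Clear the fired scrap off the pottery bench: gather every broken or rejected terracotta piece into the steel scoop standing on its board. Then take the scoop by its grip, with all the pieces still in it push the bin's sprung flap inward with the scoop's lip, and tip the pieces in while the scoop holds the flap open; never push the flap with the gripper. Set the empty scoop back down level on its board and leave the flap shut and the mug, bowl and sponge where they are.

Things in the scene. Friction and masses are not known exactly. Their poses are not given: they have to be found in the camera images.
- bin: Grey steel scrap bin, fixed, hollow, 240 (x) x 270 (y) x 248 mm high, origin at the centre of its underside, z up; its front faces its own -x. The front wall is upright to the sill, 135 mm high at x = -120; above it the front leans back 30 degrees to the flat top, which starts at x = -57. The leaning part is an opening 234 mm wide, closed by the flap. Walls and floor 4 mm.
- bin_sill (a point): Middle of the upper outer edge of the bin's front wall (the sill, 135 mm above the table), axes as the bin: +x points into the bin.
- flap (a joint): Bin's push flap, a sheet-metal plate 226 mm wide, 123 mm long, hinged along its top edge (bin x = -56, z = 243 mm), closing the leaning opening. 0 = shut; grows (rad) as its lower edge swings into the bin, to 1.35; upright at 0.52. A spring shuts it: about 0.5 N at the lower edge starts it, about 2.5 N holds it at 1 rad.
- board: Wooden board on the bench, fixed, 280 (x) x 230 (y) x 8 mm thick, origin at the centre of its underside; the scoop stands in its middle at the start and belongs there at the end.
- scoop: Sheet-metal scoop like a dustpan, 0.28 kg, origin at the centre of the tray's underside, x towards the open lip, z up. Tray 180 (x) x 190 (y) mm, floor and walls 3 mm; side walls 44 mm high at the lip, rising to 56 mm at the rear wall; no wall at the lip (x = +90), so carry it level or lip-up. Fired clay slides on it from slopes of 18 to 26 degrees; 45 degrees empties it.
- scoop_grip (a point): Centre of the scoop's wooden crossbar grip, at scoop x = -115, z = 85 mm, behind and above the rear wall. The bar runs along the scoop's y, 112 mm long between 8 mm wire stays, 30 mm thick where pinched, 26 mm deep. Its flat faces suit fingers that point down and 12 degrees forward (towards the lip), closing in the scoop's x-z plane. Axes as the scoop.
- scoop_lip (a point): Middle of the underside of the scoop's front lip (scoop x = +90, z = 0), axes as the scoop.
- tile: Scrap, may be absent: flat terracotta test tile 72 (x) x 46 (y) x 9 mm, 55 g, origin at the centre of its underside.
- prop: Scrap, may be absent: square terracotta kiln prop 80 (x) x 30 (y) x 30 mm, 110 g, lying along its x, origin at the centre of its underside.
- handle: Scrap, may be absent: C-shaped terracotta mug handle lying flat, 16 mm thick, 76 (x) x 44 mm (y), 50 g. Its spine is a bar 16 mm wide along x at y = -12 mm; two 15 mm wide arms at x = +-30 mm point to +y as far as y = +24. Origin between the arms at the underside.
- sherd: Scrap, may be absent: curved terracotta wall sherd lying like a low arch, hollow side down, 55 g: straight for 60 mm along its x (flat parallel ends), arched over 65 mm in y, crown 19 mm high and 7 mm thick. Origin at mid-length on the table, under the crown.
- lid: Scrap, may be absent: round terracotta jar lid, disc 64 mm across and 9 mm thick, with a knob 22 mm across on top in the middle whose top is 32 mm high; 65 g, origin at the centre of its underside, z up through the knob.
- conepack: Scrap, may be absent: used terracotta cone pack, a bar 72 (x) x 24 (y) x 15 mm with three stubs of leaning cones on top in a row, about 28 mm high in all, 60 g; origin at the centre of its underside, z up.
- mug: Bystander: grey-green mug, 84 mm across, 95 mm high, origin at the centre of its underside.
- bowl: Bystander: white bowl, 132 mm across, 72 mm high, origin at the centre of its underside.
- sponge: Bystander: yellow sponge block 75 x 50 x 45 mm, origin at the centre of its underside.

How it is judged:
By the outcome, as a careful person would: the job done as asked, in the order asked, and still so for the second after the job is handed in, with the robot touching nothing.
Of tile, prop, handle, sherd, lid, conepack only 4 to 6 are there at a start; the rules pass over those that are not, and their reading is None.
At some moment in a run one of tile, prop, handle, sherd, lid, conepack may be knocked a few centimetres aside while the robot is not near it.
It also fails if it takes over 210 s, if anything falls off the work surface, if the arm or the gripper's body presses on something with over 40 N, if the wrist force passes 120 N, or if a joint passes its speed limit or range.

## Robot

A 6-joint arm with a two-finger parallel gripper is mounted at the origin on the work surface. World frame = base frame: x ahead of the robot, y to its left, z up, the work surface at z = 0. Lengths are in m, angles in rad, forces in N, time in s.
With the tool pointing down it reaches from about 0.225 to 0.875 m from the base axis. Payload 3.4 kg.
Tool frame: the origin (TCP) lies at the very end of the fingers, on their centre line; the grasp point (between the pads) lies 19 mm behind it; z points along the fingers, y is the line along which they close (so a half turn about z gives the same grasp; the last joint's range is limited). The gripper opens to 85 mm and grips with 20 to 120 N. Pads are 22 mm wide; open, the fingers measure 114 mm over their backs; the gripper's body (76 mm by 85 mm) begins 54 mm behind the grasp point. The pads swing forward as they close: fully open they stand 13 mm farther back than shut.
Start: joints at [1.106, 0.276, 1.505, -0, 1.361, -0.121], TCP at [0.194, 0.541, 0.231] pointing down, gripper open.
Joint ranges: [-2.89, 2.89], [-0.75, 2.08], [0.22, 2.7], [-1.18, 4.32], [0.11, 2.71], [-2.7, 2.7]. Speed limits (rad/s): [2.57, 2.57, 3.14, 3.14, 3.14, 3.14].

## Interface

Orientations are given as a unit quaternion [w, x, y, z].
In Python, from rig import get_state, optics, sign_off gives the robot as it stands.
- The arm moves only by the tool send_rows, never from a script. Its argument "increments" is a list of rows, each an object with "gripper": the gripper's target within -1 to 1 (shut at 1, half-way at 0, fully open at -1); "linear": the shift along the world's x, y, z in m, a list of three; "delta_rot": the turn, a rotation vector about the world's x, y, z in rad, a list of three. In form: [{"gripper": gripper, "linear": [dx, dy, dz], "delta_rot": [rx, ry, rz]}, ...]. A call has 1 to 8 rows; each row is the pose to reach, as a shift and turn from the pose commanded when the call began; what a row does not reach only later rows make up. A row lasts 1/10 s, in which the tool goes at most 50 mm and 8.59 degrees, less where a joint would pass 70% of its speed; a pose out of reach is approached as far as the arm can. A call with a gripper value outside its range is refused whole. The fingers move at their own pace and stop on an object; "newtons" is the grip in N (left out, the last holds). Time passes only in rows, so rows that repeat a pose let the fingers close. It gives the time, the measured TCP pose, the force, the opening and the grip force at its end, in the units of the state.
- get_state(): the state, without advancing time (a new reading comes with each control period).
- optics.get_image(name): name is "scene" or "top"; returns a dict with "pixels" (480x640x3 uint8, blue, green, red), "K" (3x3 intrinsics, pixels), "k1" (the pictures are not rectified: a ray, as slopes to the right and down, at radius r is drawn at 1 + k1 r^2 times it, then the intrinsics apply), "rvec" (rotation vector, rad) and "tvec" (3), from world to camera coordinates, as OpenCV has them. Camera axes: x right, y down, z forward; pixel columns grow to the right and rows downward; lengths in m; the calibration is good to about 2 mm. A picture is of the moment at which its call begins. There is no depth.
- sign_off(): hands the job in; it is judged then, once.
The state is a dict: "clock": time; "qpos": joint angles; "qd": joint speeds; "effort": joint torques, N m; "position": TCP position; "ee_rot": TCP orientation; "contact_force": force on the tool from outside, world axes, zero at the start; "moment": the same for the moment, N m; "width": finger opening in m; "gripper_force": force on a finger pad.
Only numpy, scipy, OpenCV 4.12 (cv2) and the standard library are available. Lean on these libraries where they do the work, as an engineer would, in place of code of your own. Each camera call takes 0.05 s, during which the arm holds its last target. There are 200 camera calls.

## Working session

There is one attempt and no reset: what is moved stays moved. The work goes in short steps, Python scripts to look and compute and a tool call to move; the robot and the scene stay as the last step left them, time stands still between calls to the robot, and variables do not carry over. Pictures are saved under pics/ and viewed, at most 14 in all, crops included, and the job is handed in when it is done.

Besides the shell and the picture viewer there is one more tool, called after "Emit:" by a JSON object that holds its "api" and its "payload", one argument or row to a line. send_rows: Moves the arm, as the interface text tells. Its arguments: {"type":"object","properties":{"increments":{"type":"array"},"newtons":{"type":"number"}},"required":["increments"]}

```bash
mkdir -p pics; ls; python3 - <<'E'
from rig import get_state, optics
import cv2
for n in("scene","top"):
    d=optics.get_image(n);cv2.imwrite(f"pics/{n}0.png",d["pixels"]);print(n,d["K"],d["k1"],d["rvec"],d["tvec"])
print(get_state())
E
```

```text
pics
scene [[578.17295267   0.         311.27518548]
 [  0.         578.17295267 244.36494834]
 [  0.           0.           1.        ]] -0.021272418198651884 [ 1.83087002  1.29922568 -0.7140557 ] [-0.19005507 -0.15534006  2.05464331]
top [[513.95548627   0.         316.21108415]
 [  0.         513.95548627 231.05458684]
 [  0.           0.           1.        ]] -0.07628699561651292 [ 2.03733995 -2.19350023  0.22987344] [0.04445805 0.5710648  1.10035566]
{'clock': 0.1, 'qpos': array([ 1.10602921e+00,  2.76517498e-01,  1.50601895e+00, -3.67494727e-05,
        1.36070926e+00, -1.21002182e-01]), 'qd': array([-0.00042966, -0.00095563, -0.001956  , -0.00249662, -0.00084465,
       -0.00245712]), 'effort': array([ 2.30108606e-03, -4.17699015e+01, -2.46405977e+01, -1.59044822e-05,
        5.80913431e-03, -2.55401392e-05]), 'position': array([0.19359531, 0.54091668, 0.2305294 ]), 'ee_rot': array([-2.21429400e-04,  1.71033529e-01,  9.85264862e-01, -7.96519769e-04]), 'contact_force': array([ 0.59455328, -0.83423498,  0.79770542]), 'moment': array([-0.00345881, -0.00865668, -0.08538502]), 'gripper_force': 0.0, 'width': 0.08547290365339828}
```

View pics/top0.png

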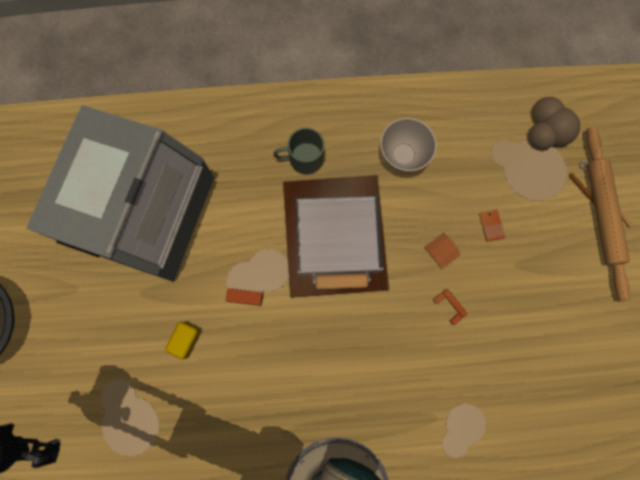

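View pics/scene0.png

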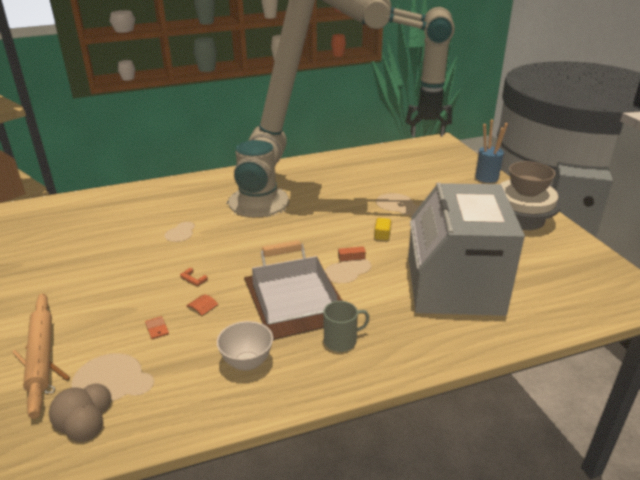

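The top view shows the scoop at (340,240) with its grip on the robot side. The bin is at (125,190) and faces lower right. The scrap sits at (244,297), (442,250), (492,225) and (452,306). I'll enlarge it.

```bash
cat > h.py <<'E'
import numpy as np, cv2
from rig import get_state, optics
def cal(d):
    R=cv2.Rodrigues(np.array(d["rvec"]))[0]; return R,np.array(d["tvec"]).ravel(),np.array(d["K"]),np.array([d["k1"],0,0,0,0.])
def p2w(d,uv,z=0.):
    R,t,K,D=cal(d); n=cv2.undistortPoints(np.array(uv,float).reshape(-1,1,2),K,D).reshape(-1,2)
    r=np.c_[n,np.ones(len(n))]@R; c=-R.T@t
    return c+r*((z-c[2])/r[:,2])[:,None]
def w2p(d,P):
    R,t,K,D=cal(d); return cv2.projectPoints(np.array(P,float).reshape(-1,3),R,t,K,D)[0].reshape(-1,2)
def crop(d,name,x0,y0,x1,y1,s):
    cv2.imwrite("pics/"+name,cv2.resize(d["pixels"][y0:y1,x0:x1],None,fx=s,fy=s,interpolation=cv2.INTER_CUBIC))
E
python3 - <<'E'
from h import *
import pickle
d={n:optics.get_image(n) for n in("top","scene")};pickle.dump(d,open("d0.pkl","wb"))
t=d["top"]; a=t["pixels"][205:330,215:295];b=t["pixels"][205:330,420:510]
c=np.hstack([a,b]);c=cv2.resize(c,None,fx=4.6,fy=4.6,interpolation=cv2.INTER_CUBIC);cv2.imwrite("pics/c1.png",c);print(c.shape)
crop(t,"c2.png",20,95,400,305,2.1)
crop(d["scene"],"c3.png",135,225,375,345,3.3)
E
```

```text
(575, 782, 3)
```

View pics/c1.png

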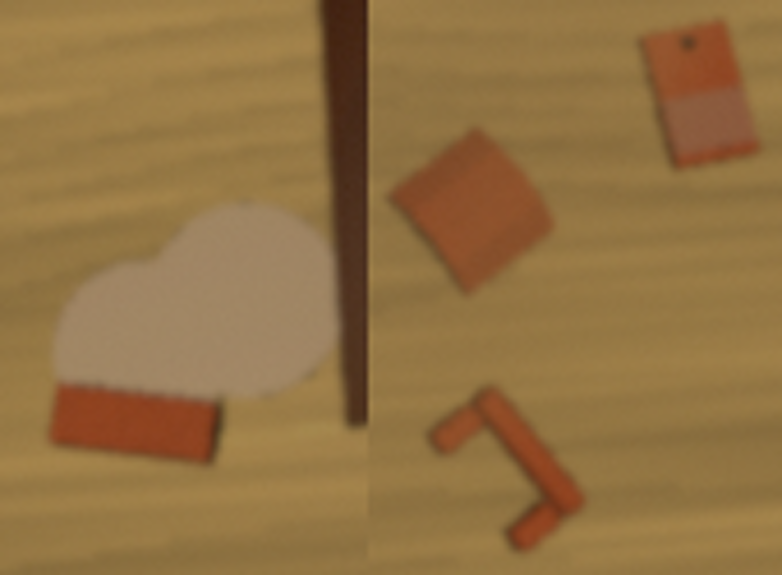

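View pics/c2.png

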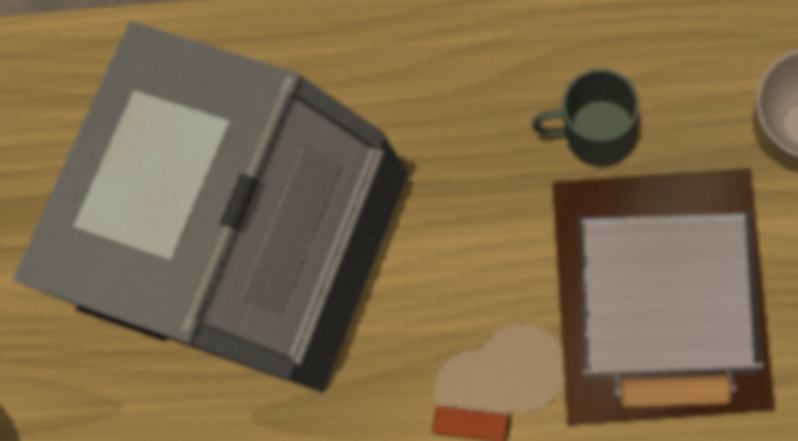

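View pics/c3.png

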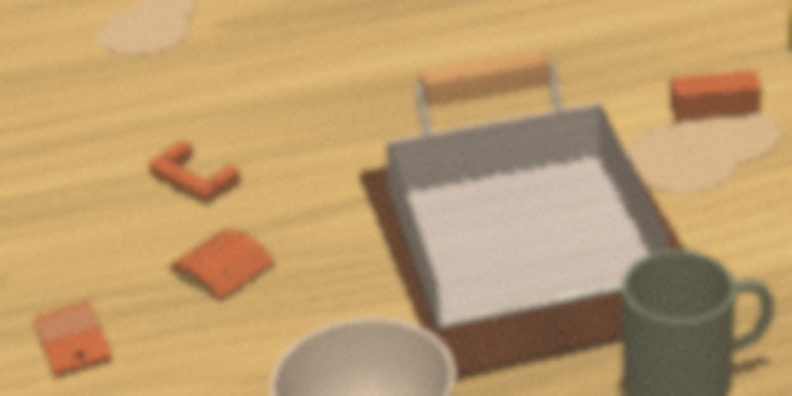

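```bash
python3 - <<'E'
from h import *
import pickle
from scipy.optimize import least_squares as L
np.set_printoptions(precision=4,suppress=True)
d=pickle.load(open("d0.pkl","rb"));t=d["top"]
for n in d: R,tt,_,_=cal(d[n]);print(n,"cam",-R.T@tt)
def c1(p): return [((215 if x<368 else 420-80)+x/4.6,205+y/4.6) for x,y in p]
def c2(p): return [(20+x/2.1,95+y/2.1) for x,y in p]
def fit(P,uv,g):
    def f(q):
        c,s=np.cos(q[2]),np.sin(q[2]);W=np.c_[q[0]+P[:,0]*c-P[:,1]*s,q[1]+P[:,0]*s+P[:,1]*c,P[:,2]]
        return (w2p(t,W)-np.array(uv)).ravel()
    r=L(f,g);return r.x,np.degrees(r.x[2]),np.abs(r.fun).max()
P=np.array
B=P([(120,135,248),(120,-135,248),(-57,135,248),(-57,-135,248),(-120,135,135),(-120,-135,135)])/1e3
uv=c2([(130,22),(17,278),(297,75),(190,340),(385,140),(297,362)])
for g in(0.,1.57,3.14,-1.57):
    for f in(1,-1):
        print("bin",f,*fit(B*[1,f,1],uv,[.55,.45,g]))
uv=c2([(553,183),(750,170),(774,410),(568,424)])
W=p2w(t,uv,.008);print("board",W)
print("boardfit",*fit(P([(140,115,8),(140,-115,8),(-140,-115,8),(-140,115,8)])/1e3,uv,[.4,0,0]))
print("grip",p2w(t,c2([(622,377),(730,374),(730,403),(623,405)]),.093+.005), "scoop rim", p2w(t,c2([(584,220),(748,213)]),.052),p2w(t,c2([(584,372),(755,367)]),.064))
print("prop",p2w(t,c1([(58,383),(218,400),(211,463),(50,443)]),.03))
print("sherd",p2w(t,c1([(475,128),(553,222),(467,295),(389,195)]),.003))
print("tile",p2w(t,c1([(641,38),(723,20),(760,147),(676,168)]),.005))
print("handle",p2w(t,c1([(488,390),(572,508),(440,440),(520,540)]),.012))
print("sponge",p2w(t,[(182,340)],.04),"mug",p2w(t,[(306,151)],.095),"bowl",p2w(t,[(408,146)],.072))
crop(t,"c4.png",425,230,462,270,14)
E
```

```text
top cam [0.3354 0.0222 1.1941]
scene cam [ 1.7696 -0.3927  0.9982]
bin 1 [ 0.6525  0.3796 -2.1703] -124.34910415522855 126.38494235327872
bin -1 [0.6594 0.3977 1.1888] 68.11112744346921 6.803528375217013
bin 1 [0.6525 0.3796 4.1124] 235.62505139880142 126.39432633517677
bin -1 [0.6594 0.3977 1.1888] 68.11112865951733 6.803527708590195
bin 1 [0.6525 0.3796 4.1125] 235.62603052630828 126.39397115662982
bin -1 [0.6594 0.3977 1.1888] 68.11113308617459 6.8035252521881375
bin 1 [ 0.6525  0.3796 -2.1703] -124.34808647408698 126.38457247866455
bin -1 [0.6594 0.3977 1.1888] 68.11112676317867 6.803528767519822
board [[ 0.7094  0.0714  0.008 ]
 [ 0.7084 -0.1557  0.008 ]
 [ 0.432  -0.155   0.008 ]
 [ 0.4336  0.0718  0.008 ]]
boardfit [ 0.571  -0.0419 -0.0034] -0.19669478349925834 0.9820371558255374
grip [[ 0.4698  0.01    0.098 ]
 [ 0.4647 -0.1003  0.098 ]
 [ 0.4351 -0.0975  0.098 ]
 [ 0.4412  0.0111  0.098 ]] scoop rim [[ 0.6507  0.0382  0.052 ]
 [ 0.6455 -0.1419  0.052 ]] [[ 0.4822  0.0491  0.064 ]
 [ 0.4741 -0.1311  0.064 ]]
prop [[0.4615 0.2119 0.03  ]
 [0.4475 0.1335 0.03  ]
 [0.417  0.1386 0.03  ]
 [0.4323 0.2171 0.03  ]]
sherd [[ 0.558  -0.2998  0.003 ]
 [ 0.5061 -0.3341  0.003 ]
 [ 0.472  -0.285   0.003 ]
 [ 0.5264 -0.251   0.003 ]]
tile [[ 0.5989 -0.3928  0.005 ]
 [ 0.6054 -0.4378  0.005 ]
 [ 0.5367 -0.4473  0.005 ]
 [ 0.529  -0.4014  0.005 ]]
handle [[ 0.4224 -0.2875  0.012 ]
 [ 0.3606 -0.3226  0.012 ]
 [ 0.3995 -0.2603  0.012 ]
 [ 0.3471 -0.2946  0.012 ]]
sponge [[0.3529 0.3165 0.04  ]] mug [[0.7516 0.0122 0.095 ]] bowl [[ 0.7558 -0.2251  0.072 ]]
```

View pics/c4.png

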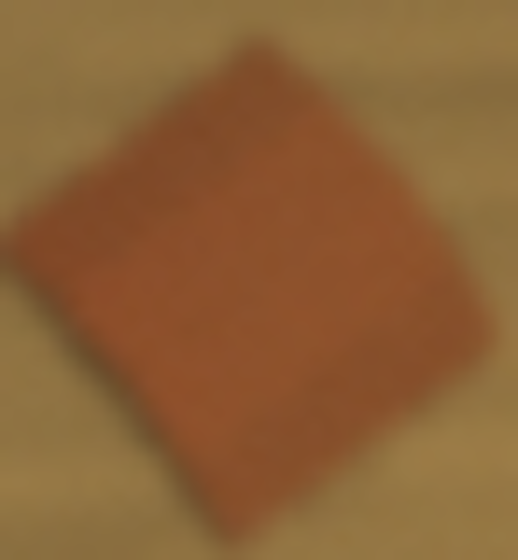

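```bash
cat > binfit.py <<'E'
from h import *
import pickle
d=pickle.load(open("d0.pkl","rb"))
def tr(q,P):
    c,s=np.cos(q[2]),np.sin(q[2]);P=np.array(P,float);return np.c_[q[0]+P[:,0]*c-P[:,1]*s,q[1]+P[:,0]*s+P[:,1]*c,P[:,2]]
E
python3 - <<'E'
from binfit import *
from scipy.optimize import least_squares as L
np.set_printoptions(precision=4,suppress=True)
def c2(p): return np.array([(20+x/2.1,95+y/2.1) for x,y in p])
P=np.array([(120,-135,248),(120,135,248),(-57,-135,248),(-57,135,248),(-120,-135,0),(-120,135,0)])/1e3
uv=c2([(130,22),(17,278),(297,75),(190,340),(412,165),(323,390)])
# scene: top corners
Ps=np.array([(-57,135,248),(-57,-135,248),(120,-135,248),(120,135,248),(-120,-135,0),(120,-135,0)])/1e3
us=np.array([(441,186),(437,247),(522,244),(504,184),(413,303),(510,313)])
f1=lambda q:(w2p(d["top"],tr(q,P))-uv).ravel()
f2=lambda q:(w2p(d["scene"],tr(q,Ps))-us).ravel()
for f in(f1,f2,lambda q:np.r_[f1(q),f2(q)]):
    r=L(f,[.66,.4,1.19],loss="soft_l1");print(r.x,np.degrees(r.x[2]));print(f(r.x).reshape(-1,2).tolist())
q=r.x
T=d["top"]["pixels"].copy();S=d["scene"]["pixels"].copy()
E=np.array([(-120,-135,0),(-120,135,0),(-120,135,135),(-57,135,248),(120,135,248),(120,-135,248),(-57,-135,248),(-120,-135,135),(-120,-135,0)])/1e3
G=[E,E[[2,7]],E[[3,6]]]
out=[]
for n,(x0,y0,x1,y1) in(("top",(20,95,230,295)),("scene",(390,165,600,365))):
    im=cv2.resize(d[n]["pixels"][y0:y1,x0:x1],None,fx=1.9,fy=1.9,interpolation=cv2.INTER_CUBIC)
    for g in G:
        cv2.polylines(im,[((w2p(d[n],tr(q,g))-[x0,y0])*1.9).astype(int)],False,(0,255,255),1)
    out.append(im)
cv2.imwrite("pics/ov.png",np.hstack(out))
E
```

```text
[0.6596 0.3987 1.1864] 67.97332840271854
[[0.2538062826980365, -1.045781045589763], [-0.5072226604672991, 1.034656443973347], [0.5174519210655149, -2.3794089343089695], [-0.42445838514028367, -0.4247899281767218], [-1.0977879089159899, 2.5457648070487835], [1.8322468585844263, 0.6422174729240169]]
[0.6574 0.4043 1.1203] 64.18820085396169
[[-0.850436190598657, -4.0713961452852345], [10.378390172862225, -14.049158680120229], [0.43495825699949364, -7.03073788085365], [0.6938833003983405, 0.851680480921118], [-0.545738974748815, 7.271516569322898], [-5.410225196376587, 3.3947611740021557]]
[0.6593 0.3989 1.1727] 67.19231862233632
[[1.2654139432866884, -1.3900868071658579], [-1.114947540706929, 0.08829819318427212], [1.101808155401585, -1.6460120703099506], [-1.5864561493123261, -0.20669453507781554], [-0.7247068426806607, 3.4808197951958846], [0.757170781948787, 1.1658302261266726], [-4.647036277475479, -3.0750698356956434], [11.940540585478459, -12.475651945770835], [1.5167585651456648, -7.512982840938463], [-3.5360220354527883, 0.31849497323969445], [0.8002234690297314, 9.801223064481462], [-4.403416970587614, 2.8642211102992974]]
```

View pics/ov.png

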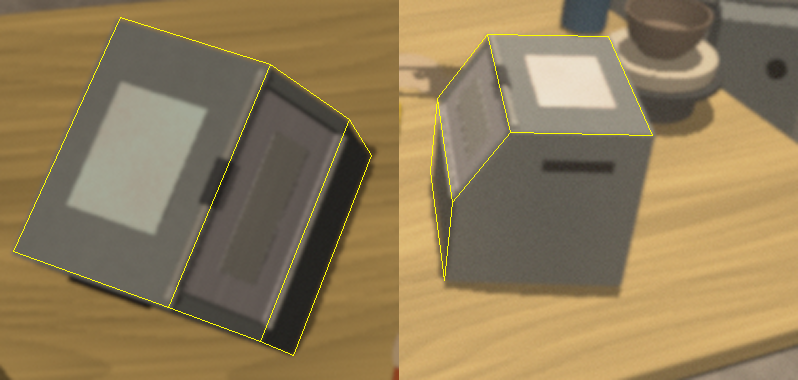

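The overlay fits in both views: bin at about (0.659, 0.399) with yaw about 68°. Starting with the prop.

Emit:
{"api": "send_rows", "payload": {
  "increments": [
    {"gripper": -1,"linear": [0.03,-0.04,-0.01],"delta_rot": [0,0,-0.14]},
    {"gripper": -1,"linear": [0.246,-0.366,-0.08],"delta_rot": [0,0,-1.41]},
    {"gripper": -1,"linear": [0.246,-0.366,-0.08],"delta_rot": [0,0,-1.41]},
    {"gripper": -1,"linear": [0.246,-0.366,-0.08],"delta_rot": [0,0,-1.41]},
    {"gripper": -1,"linear": [0.246,-0.366,-0.08],"delta_rot": [0,0,-1.41]},
    {"gripper": -1,"linear": [0.246,-0.366,-0.08],"delta_rot": [0,0,-1.41]},
    {"gripper": -1,"linear": [0.246,-0.366,-0.08],"delta_rot": [0,0,-1.41]},
    {"gripper": -1,"linear": [0.246,-0.366,-0.08],"delta_rot": [0,0,-1.41]}
  ],
  "newtons": 40
}}

```text
clock: 1.0
position: [0.4143, 0.2132, 0.1596]
ee_rot: [0.0, 0.696, 0.718, 0.0]
contact_force: [1.1, 0.9, -1.4]
width: 0.0854
gripper_force: 0.0
```

Emit:
{"api": "send_rows", "payload": {
  "increments": [
    {"gripper": -1,"linear": [0.023,-0.034,-0.06],"delta_rot": [0,0,-0.215]},
    {"gripper": -1,"linear": [0.023,-0.034,-0.06],"delta_rot": [0,0,-0.215]},
    {"gripper": -1,"linear": [0.023,-0.034,-0.06],"delta_rot": [0,0,-0.215]}
  ]
}}

```text
clock: 1.3
position: [0.4353, 0.1789, 0.0973]
ee_rot: [-0.001, 0.768, 0.64, -0.003]
contact_force: [-0.0, 0.7, -0.2]
width: 0.0856
gripper_force: 0.0
```

```bash
cat >> h.py <<'E'
def st():
    s=get_state();w,x,y,z=s["ee_rot"];R=cv2.Rodrigues(np.zeros(3))[0]
    from scipy.spatial.transform import Rotation as Ro
    R=Ro.from_quat([x,y,z,w]).as_matrix()
    print("t",s["clock"],"p",s["position"].round(4),"y-az",np.degrees(np.arctan2(R[1,1],R[0,1])).round(2),"z",R[:,2].round(3),"q",s["qpos"].round(2),"F",s["contact_force"].round(1),"w",round(s["width"],4))
    return s,R
def blobs(t,z=.01):
    hsv=cv2.cvtColor(t["pixels"],cv2.COLOR_BGR2HSV);m=((hsv[...,0]<12)&(hsv[...,1]>130)&(hsv[...,2]>60)).astype(np.uint8)
    n,l,s,c=cv2.connectedComponentsWithStats(m)
    for i in range(1,n):
        if s[i,4]>40: print("blob",c[i].round(1),s[i,4],p2w(t,c[i],z)[0].round(4))
E
python3 -c "
from h import *
st();blobs(optics.get_image('top'))"
```

```text
t 1.3 p [0.4353 0.1789 0.0973] y-az -10.37 z [-0.006 -0.002 -1.   ] q [ 0.24  0.24  1.92 -0.    0.98  0.42] F [-0.   0.7 -0.2] w 0.0856
blob [294.7 210.1] 790 [0.6374 0.0485 0.01  ]
blob [492.8 225.5] 385 [ 0.5657 -0.4194  0.01  ]
blob [438.8 250. ] 278 [ 0.5167 -0.2822  0.01  ]
blob [377.  280.8] 215 [ 0.4555 -0.1302  0.01  ]
blob [352.7 289.9] 41 [ 0.439  -0.0721  0.01  ]
blob [254.1 297.5] 170 [0.4381 0.1552 0.01  ]
blob [452.9 306. ] 265 [ 0.3843 -0.2993  0.01  ]
```

Emit:
{"api": "send_rows", "payload": {
  "increments": [
    {"gripper": -1,"linear": [0.004,-0.003,-0.045],"delta_rot": [0,0,0]},
    {"gripper": -1,"linear": [0.004,-0.003,-0.08],"delta_rot": [0,0,0]},
    {"gripper": -1,"linear": [0.004,-0.003,-0.09],"delta_rot": [0,0,0]},
    {"gripper": 1,"linear": [0.004,-0.003,-0.09],"delta_rot": [0,0,0]},
    {"gripper": 1,"linear": [0.004,-0.003,-0.09],"delta_rot": [0,0,0]},
    {"gripper": 1,"linear": [0.004,-0.003,-0.09],"delta_rot": [0,0,0]},
    {"gripper": 1,"linear": [0.004,-0.003,-0.09],"delta_rot": [0,0,0]},
    {"gripper": 1,"linear": [0.004,-0.003,-0.09],"delta_rot": [0,0,0]}
  ]
}}

```text
clock: 2.15
position: [0.4418, 0.1785, 0.0115]
ee_rot: [0.001, 0.767, 0.641, 0.002]
contact_force: [-1.5, -0.1, 7.5]
width: 0.0293
gripper_force: 41.5
```

Emit:
{"api": "send_rows", "payload": {
  "increments": [
    {"gripper": 1,"linear": [0,0,0.05],"delta_rot": [0,0,0]},
    {"gripper": 1,"linear": [0,0,0.1],"delta_rot": [0,0,0]},
    {"gripper": 1,"linear": [0.03,-0.03,0.12],"delta_rot": [0,0,0.14]},
    {"gripper": 1,"linear": [0.06,-0.07,0.12],"delta_rot": [0,0,0.14]},
    {"gripper": 1,"linear": [0.09,-0.11,0.12],"delta_rot": [0,0,0.14]},
    {"gripper": 1,"linear": [0.12,-0.15,0.12],"delta_rot": [0,0,0.14]},
    {"gripper": 1,"linear": [0.158,-0.178,0.12],"delta_rot": [0,0,0.14]},
    {"gripper": 1,"linear": [0.158,-0.178,0.12],"delta_rot": [0,0,0.14]}
  ]
}}

```text
clock: 2.95
position: [0.6042, -0.0047, 0.1302]
ee_rot: [0.003, 0.722, 0.692, 0.002]
contact_force: [-0.6, 0.7, -1.4]
width: 0.0295
gripper_force: 40.6
```

Emit:
{"api": "send_rows", "payload": {
  "increments": [
    {"gripper": 1,"linear": [-0.004,0.002,-0.05],"delta_rot": [0,0,0]},
    {"gripper": 1,"linear": [-0.004,0.002,-0.09],"delta_rot": [0,0,0]},
    {"gripper": 1,"linear": [-0.004,0.002,-0.105],"delta_rot": [0,0,0]},
    {"gripper": 1,"linear": [-0.004,0.002,-0.105],"delta_rot": [0,0,0]},
    {"gripper": -0.2,"linear": [-0.004,0.002,-0.105],"delta_rot": [0,0,0]},
    {"gripper": -0.2,"linear": [-0.004,0.002,-0.105],"delta_rot": [0,0,0]},
    {"gripper": -0.2,"linear": [-0.004,0.002,-0.06],"delta_rot": [0,0,0]},
    {"gripper": -0.2,"linear": [-0.004,0.002,0.0],"delta_rot": [0,0,0]}
  ]
}}

```text
clock: 3.75
position: [0.5932, 0.0022, 0.1198]
ee_rot: [-0.001, 0.72, 0.694, -0.001]
contact_force: [1.4, -1.3, -0.2]
width: 0.0513
gripper_force: 0.0
```

```bash
python3 -c "
from h import *
st();blobs(optics.get_image('top'))"
```

```text
t 3.75 p [0.5932 0.0022 0.1198] y-az -2.17 z [-0.004  0.    -1.   ] q [-0.11  0.39  1.63  0.    1.13 -0.08] F [ 1.4 -1.3 -0.2] w 0.0513
blob [290.7 209. ] 405 [0.641  0.0578 0.01  ]
blob [492.9 225.3] 377 [ 0.5661 -0.4195  0.01  ]
blob [304.2 225. ] 121 [0.5998 0.0285 0.01  ]
blob [328.3 224.2] 71 [ 0.5975 -0.0284  0.01  ]
blob [437.2 249.5] 223 [ 0.518  -0.2786  0.01  ]
blob [377.3 279.6] 220 [ 0.4583 -0.1311  0.01  ]
blob [453.  306.2] 262 [ 0.3838 -0.2996  0.01  ]
```

Emit:
{"api": "send_rows", "payload": {
  "increments": [
    {"gripper": -1,"linear": [-0.01,-0.04,0.01],"delta_rot": [0,0,-0.13]},
    {"gripper": -1,"linear": [-0.078,-0.295,0.0],"delta_rot": [0,0,-0.957]},
    {"gripper": -1,"linear": [-0.078,-0.295,0.0],"delta_rot": [0,0,-0.957]},
    {"gripper": -1,"linear": [-0.078,-0.295,0.0],"delta_rot": [0,0,-0.957]},
    {"gripper": -1,"linear": [-0.078,-0.295,0.0],"delta_rot": [0,0,-0.957]},
    {"gripper": -1,"linear": [-0.078,-0.295,0.0],"delta_rot": [0,0,-0.957]},
    {"gripper": -1,"linear": [-0.078,-0.295,0.0],"delta_rot": [0,0,-0.957]},
    {"gripper": -1,"linear": [-0.078,-0.295,-0.02],"delta_rot": [0,0,-0.957]}
  ]
}}

```text
clock: 4.6
position: [0.5181, -0.2978, 0.1029]
ee_rot: [0.004, 0.96, 0.281, 0.002]
contact_force: [0.3, 0.4, -0.4]
width: 0.0857
gripper_force: 0.0
```

```bash
python3 -c "
from h import *
st();blobs(optics.get_image('top'));d=optics.get_image('scene');crop(d,'s2.png',135,225,375,345,3.3)"
```

```text
t 4.6 p [ 0.5181 -0.2978  0.1029] y-az -57.3 z [ 0.007 -0.006 -1.   ] q [-0.64  0.4   1.65 -0.    1.08  0.36] F [ 0.3  0.4 -0.4] w 0.0857
blob [294.9 203.9] 697 [0.6526 0.047  0.01  ]
blob [315.7 224.1] 392 [0.5999 0.0013 0.01  ]
blob [430.8 246.5] 50 [ 0.5264 -0.2644  0.01  ]
blob [377.6 281. ] 249 [ 0.4549 -0.1313  0.01  ]
blob [345.6 290.2] 77 [ 0.4393 -0.0558  0.01  ]
```

View pics/s2.png

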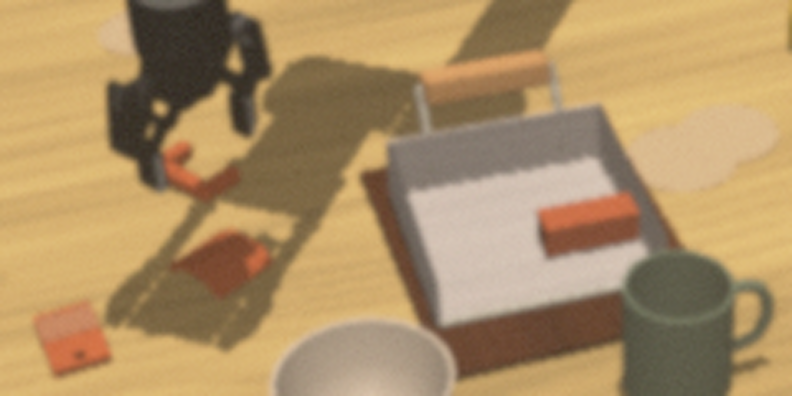

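The prop is in the tray and the sherd is where I measured it. Descending on the sherd.

Emit:
{"api": "send_rows", "payload": {
  "increments": [
    {"gripper": -1,"linear": [-0.002,0.004,-0.045],"delta_rot": [0,0,0]},
    {"gripper": -1,"linear": [-0.002,0.004,-0.08],"delta_rot": [0,0,0]},
    {"gripper": -1,"linear": [-0.002,0.004,-0.097],"delta_rot": [0,0,0]},
    {"gripper": 1,"linear": [-0.002,0.004,-0.097],"delta_rot": [0,0,0]},
    {"gripper": 1,"linear": [-0.002,0.004,-0.097],"delta_rot": [0,0,0]},
    {"gripper": 1,"linear": [-0.002,0.004,-0.097],"delta_rot": [0,0,0]},
    {"gripper": 1,"linear": [-0.002,0.004,-0.097],"delta_rot": [0,0,0]}
  ],
  "newtons": 30
}}

```text
clock: 5.4
position: [0.5157, -0.2895, 0.0045]
ee_rot: [0.001, 0.959, 0.284, 0.001]
contact_force: [-0.1, -0.3, -0.0]
width: 0.0588
gripper_force: 33.5
```

Emit:
{"api": "send_rows", "payload": {
  "increments": [
    {"gripper": 1,"linear": [0,0,0.05],"delta_rot": [0,0,0]},
    {"gripper": 1,"linear": [0.005,0.01,0.1],"delta_rot": [0,0,-0.1]},
    {"gripper": 1,"linear": [0.015,0.05,0.12],"delta_rot": [0,0,-0.61]},
    {"gripper": 1,"linear": [0.018,0.21,0.12],"delta_rot": [0,0,-0.61]},
    {"gripper": 1,"linear": [0.018,0.21,0.12],"delta_rot": [0,0,-0.61]},
    {"gripper": 1,"linear": [0.018,0.21,0.12],"delta_rot": [0,0,-0.61]},
    {"gripper": 1,"linear": [0.018,0.21,0.12],"delta_rot": [0,0,-0.61]},
    {"gripper": 1,"linear": [0.018,0.21,0.12],"delta_rot": [0,0,-0.61]}
  ]
}}

```text
clock: 6.2
position: [0.5326, -0.0769, 0.1238]
ee_rot: [0.0, 1.0, -0.015, 0.001]
contact_force: [-0.3, -0.9, -0.5]
width: 0.0592
gripper_force: 33.5
```

Emit:
{"api": "send_rows", "payload": {
  "increments": [
    {"gripper": 1,"linear": [0,-0.002,-0.05],"delta_rot": [0,0,0]},
    {"gripper": 1,"linear": [0,-0.002,-0.09],"delta_rot": [0,0,0]},
    {"gripper": 1,"linear": [0,-0.002,-0.105],"delta_rot": [0,0,0]},
    {"gripper": 1,"linear": [0,-0.002,-0.105],"delta_rot": [0,0,0]},
    {"gripper": -0.6,"linear": [0,-0.002,-0.105],"delta_rot": [0,0,0]},
    {"gripper": -0.6,"linear": [0,-0.002,-0.105],"delta_rot": [0,0,0]},
    {"gripper": -0.6,"linear": [0,-0.002,-0.06],"delta_rot": [0,0,0]},
    {"gripper": -0.6,"linear": [0,-0.002,0.0],"delta_rot": [0,0,0]}
  ]
}}

```text
clock: 7.0
position: [0.5316, -0.0812, 0.1134]
ee_rot: [-0.0, 1.0, -0.017, -0.001]
contact_force: [0.2, -0.3, 0.4]
width: 0.0683
gripper_force: 0.0
```

```bash
python3 -c "
from h import *
st();blobs(optics.get_image('top'))"
```

```text
t 7.0 p [ 0.5316 -0.0812  0.1134] y-az -91.97 z [-0.003  0.    -1.   ] q [-0.28  0.32  1.76 -0.    1.07  1.32] F [ 0.2 -0.3  0.4] w 0.0683
blob [293.8 204.3] 637 [0.6519 0.0498 0.01  ]
blob [492.8 225.5] 380 [ 0.5656 -0.4192  0.01  ]
blob [314.  224.1] 368 [0.6003 0.0054 0.01  ]
blob [353.7 254.1] 405 [ 0.5218 -0.0818  0.01  ]
blob [452.5 305.8] 270 [ 0.3848 -0.2985  0.01  ]
```

Emit:
{"api": "send_rows", "payload": {
  "increments": [
    {"gripper": -0.6,"linear": [0.005,-0.04,0.01],"delta_rot": [0,0,0.17]},
    {"gripper": -1,"linear": [0.035,-0.339,0.0],"delta_rot": [0,0,0.17]},
    {"gripper": -1,"linear": [0.035,-0.339,0.0],"delta_rot": [0,0,0.17]},
    {"gripper": -1,"linear": [0.035,-0.339,0.0],"delta_rot": [0,0,0.17]},
    {"gripper": -1,"linear": [0.035,-0.339,0.0],"delta_rot": [0,0,0.17]},
    {"gripper": -1,"linear": [0.035,-0.339,0.0],"delta_rot": [0,0,0.17]},
    {"gripper": -1,"linear": [0.035,-0.339,0.0],"delta_rot": [0,0,0.17]},
    {"gripper": -1,"linear": [0.035,-0.339,-0.04],"delta_rot": [0,0,0.17]}
  ]
}}

```text
clock: 7.85
position: [0.572, -0.4321, 0.0796]
ee_rot: [0.009, 0.998, 0.066, 0.007]
contact_force: [0.5, 0.3, 0.2]
width: 0.0854
gripper_force: 0.0
```

Emit:
{"api": "send_rows", "payload": {
  "increments": [
    {"gripper": -1,"linear": [0,0,-0.03],"delta_rot": [0,0,0]},
    {"gripper": -1,"linear": [0,0,-0.055],"delta_rot": [0,0,0]},
    {"gripper": -1,"linear": [0,0,-0.065],"delta_rot": [0,0,0]},
    {"gripper": -1,"linear": [0,0,-0.068],"delta_rot": [0,0,0]},
    {"gripper": -1,"linear": [0,0,-0.07],"delta_rot": [0,0,0]}
  ]
}}

```text
clock: 8.35
position: [0.5684, -0.4207, 0.0042]
ee_rot: [0.001, 0.998, 0.068, 0.001]
contact_force: [0.2, -0.4, 0.1]
width: 0.0854
gripper_force: 0.0
```

Emit:
{"api": "send_rows", "payload": {
  "increments": [
    {"gripper": 1,"linear": [0,0,-0.002],"delta_rot": [0,0,0]},
    {"gripper": 1,"linear": [0,0,-0.002],"delta_rot": [0,0,0]},
    {"gripper": 1,"linear": [0,0,-0.002],"delta_rot": [0,0,0]},
    {"gripper": 1,"linear": [0,0,-0.002],"delta_rot": [0,0,0]},
    {"gripper": 1,"linear": [0,0,-0.002],"delta_rot": [0,0,0]},
    {"gripper": 1,"linear": [0,0,0.03],"delta_rot": [0,0,0]},
    {"gripper": 1,"linear": [0,0,0.08],"delta_rot": [0,0,0]},
    {"gripper": 1,"linear": [0,0,0.12],"delta_rot": [0,0,0]}
  ]
}}

```text
clock: 9.15
position: [0.5676, -0.42, 0.1242]
ee_rot: [0.0, 0.998, 0.068, -0.0]
contact_force: [1.0, -0.2, -1.3]
width: 0.0445
gripper_force: 31.1
```

Emit:
{"api": "send_rows", "payload": {
  "increments": [
    {"gripper": 1,"linear": [0.005,0.04,0.0],"delta_rot": [0,0,-0.17]},
    {"gripper": 1,"linear": [0.037,0.33,0.0],"delta_rot": [0,0,-0.17]},
    {"gripper": 1,"linear": [0.037,0.33,0.0],"delta_rot": [0,0,-0.17]},
    {"gripper": 1,"linear": [0.037,0.33,0.0],"delta_rot": [0,0,-0.17]},
    {"gripper": 1,"linear": [0.037,0.33,0.0],"delta_rot": [0,0,-0.17]},
    {"gripper": 1,"linear": [0.037,0.33,0.0],"delta_rot": [0,0,-0.17]},
    {"gripper": 1,"linear": [0.037,0.33,0.0],"delta_rot": [0,0,-0.17]},
    {"gripper": 1,"linear": [0.037,0.33,0.0],"delta_rot": [0,0,-0.17]}
  ]
}}

```text
clock: 9.95
position: [0.6041, -0.0843, 0.1225]
ee_rot: [-0.001, 1.0, -0.014, -0.001]
contact_force: [0.5, -0.1, -0.5]
width: 0.0447
gripper_force: 31.1
```

Emit:
{"api": "send_rows", "payload": {
  "increments": [
    {"gripper": 1,"linear": [0,0,-0.05],"delta_rot": [0,0,0]},
    {"gripper": 1,"linear": [0,0,-0.09],"delta_rot": [0,0,0]},
    {"gripper": 1,"linear": [0,0,-0.105],"delta_rot": [0,0,0]},
    {"gripper": 1,"linear": [0,0,-0.105],"delta_rot": [0,0,0]},
    {"gripper": -0.27,"linear": [0,0,-0.105],"delta_rot": [0,0,0]},
    {"gripper": -0.27,"linear": [0,0,-0.105],"delta_rot": [0,0,0]},
    {"gripper": -0.27,"linear": [0,0,-0.06],"delta_rot": [0,0,0]},
    {"gripper": -0.27,"linear": [0,0,0.0],"delta_rot": [0,0,0]}
  ]
}}

```text
clock: 10.75
position: [0.6037, -0.09, 0.1135]
ee_rot: [-0.0, 1.0, -0.017, -0.001]
contact_force: [0.7, -0.8, -0.6]
width: 0.0537
gripper_force: 0.0
```

```bash
python3 -c "
from h import *
st();t=optics.get_image('top');blobs(t)
crop(t,'t3.png',420,270,490,340,8)
"
```

```text
t 10.75 p [ 0.6037 -0.09    0.1135] y-az -91.97 z [-0.003  0.    -1.   ] q [-0.26  0.41  1.6  -0.    1.13  1.34] F [ 0.7 -0.8 -0.6] w 0.0537
blob [294.5 201.2] 593 [0.6595 0.0477 0.01  ]
blob [354.7 214.4] 166 [ 0.6166 -0.0927  0.01  ]
blob [310.6 224.5] 282 [0.5999 0.0135 0.01  ]
blob [452.8 306.1] 264 [ 0.3839 -0.2991  0.01  ]
```

View pics/t3.png

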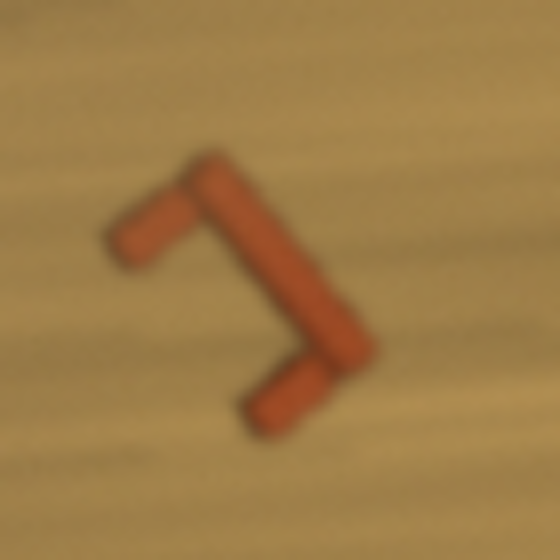

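```bash
python3 -c "
from h import *
t=optics.get_image('top')
W=p2w(t,[(420+x/8,270+y/8) for x,y in[(208,170),(350,355),(130,245),(268,412)]],.014);print(W,(W[0]+W[1])/2)
for a,b in((0,1),(0,2),(1,3),(2,3)):print(np.degrees(np.arctan2(*(W[a]-W[b])[[1,0]])),np.linalg.norm(W[a]-W[b]))
"
```

```text
[[ 0.41890938 -0.28637213  0.014     ]
 [ 0.36308815 -0.32094999  0.014     ]
 [ 0.39930566 -0.26124013  0.014     ]
 [ 0.3489801  -0.29531913  0.014     ]] [ 0.39099877 -0.30366106  0.014     ]
31.775696555547366 0.06566305826814432
-52.044694257112226 0.03187355194730471
-61.170179472344195 0.029257105164835033
34.10470602188819 0.06077862045192034
```

Emit:
{"api": "send_rows", "payload": {
  "increments": [
    {"gripper": -0.27,"linear": [-0.02,-0.04,0.02],"delta_rot": [0,0,0.1]},
    {"gripper": -0.27,"linear": [-0.213,-0.214,0.0],"delta_rot": [0,0,0.5]},
    {"gripper": -0.27,"linear": [-0.213,-0.214,0.0],"delta_rot": [0,0,0.5]},
    {"gripper": -0.27,"linear": [-0.213,-0.214,0.0],"delta_rot": [0,0,0.5]},
    {"gripper": -0.27,"linear": [-0.213,-0.214,0.0],"delta_rot": [0,0,0.5]},
    {"gripper": -0.27,"linear": [-0.213,-0.214,0.0],"delta_rot": [0,0,0.5]},
    {"gripper": -0.27,"linear": [-0.213,-0.214,0.0],"delta_rot": [0,0,0.5]},
    {"gripper": -0.27,"linear": [-0.213,-0.214,0.0],"delta_rot": [0,0,0.5]}
  ]
}}

```text
clock: 11.65
position: [0.3901, -0.306, 0.1139]
ee_rot: [0.001, 0.973, 0.229, 0.0]
contact_force: [1.7, -0.3, -0.3]
width: 0.0543
gripper_force: 0.0
```

Emit:
{"api": "send_rows", "payload": {
  "increments": [
    {"gripper": -0.27,"linear": [0,0.001,-0.05],"delta_rot": [0,0,0.1]},
    {"gripper": -0.27,"linear": [0,0.001,-0.09],"delta_rot": [0,0,0.1]},
    {"gripper": -0.27,"linear": [0,0.001,-0.108],"delta_rot": [0,0,0.1]},
    {"gripper": 1,"linear": [0,0.001,-0.108],"delta_rot": [0,0,0.1]},
    {"gripper": 1,"linear": [0,0.001,-0.108],"delta_rot": [0,0,0.1]},
    {"gripper": 1,"linear": [0,0.001,-0.108],"delta_rot": [0,0,0.1]},
    {"gripper": 1,"linear": [0,0.001,-0.108],"delta_rot": [0,0,0.1]},
    {"gripper": 1,"linear": [0,0.001,-0.07],"delta_rot": [0,0,0.1]}
  ]
}}

```text
clock: 12.45
position: [0.3896, -0.3008, 0.0409]
ee_rot: [-0.003, 0.96, 0.279, -0.002]
contact_force: [-0.5, 0.8, -1.1]
width: 0.015
gripper_force: 31.3
```

Emit:
{"api": "send_rows", "payload": {
  "increments": [
    {"gripper": 1,"linear": [0,0,0.05],"delta_rot": [0,0,0]},
    {"gripper": 1,"linear": [0.01,0.01,0.1],"delta_rot": [0,0,0.14]},
    {"gripper": 1,"linear": [0.15,0.304,0.11],"delta_rot": [0,0,0.96]},
    {"gripper": 1,"linear": [0.15,0.304,0.11],"delta_rot": [0,0,0.96]},
    {"gripper": 1,"linear": [0.15,0.304,0.11],"delta_rot": [0,0,0.96]},
    {"gripper": 1,"linear": [0.15,0.304,0.11],"delta_rot": [0,0,0.96]},
    {"gripper": 1,"linear": [0.15,0.304,0.11],"delta_rot": [0,0,0.96]},
    {"gripper": 1,"linear": [0.15,0.304,0.11],"delta_rot": [0,0,0.96]}
  ]
}}

```text
clock: 13.25
position: [0.5311, -0.0208, 0.1533]
ee_rot: [0.001, 0.721, 0.693, 0.001]
contact_force: [1.6, -0.7, -0.2]
width: 0.0147
gripper_force: 31.3
```

Emit:
{"api": "send_rows", "payload": {
  "increments": [
    {"gripper": 1,"linear": [0.01,0.05,0.0],"delta_rot": [0,0,0.14]},
    {"gripper": 1,"linear": [0.01,0.05,0.0],"delta_rot": [0,0,0.14]}
  ]
}}

```text
clock: 13.45
position: [0.5415, 0.0331, 0.153]
ee_rot: [0.0, 0.67, 0.743, 0.002]
contact_force: [-1.2, -1.6, -0.9]
width: 0.0153
gripper_force: 31.3
```

```bash
python3 -c "
from h import *
st()"
```

```text
t 13.45 p [0.5415 0.0331 0.153 ] y-az 5.89 z [ 0.003  0.003 -1.   ] q [-0.07  0.28  1.7   0.    1.16 -0.17] F [-1.2 -1.6 -0.9] w 0.0153
```

Emit:
{"api": "send_rows", "payload": {
  "increments": [
    {"gripper": 1,"linear": [-0.001,-0.03,-0.03],"delta_rot": [0,0,-0.146]},
    {"gripper": 1,"linear": [-0.001,-0.034,-0.05],"delta_rot": [0,0,-0.146]},
    {"gripper": 1,"linear": [-0.001,-0.034,-0.1],"delta_rot": [0,0,-0.146]},
    {"gripper": 1,"linear": [-0.001,-0.034,-0.133],"delta_rot": [0,0,-0.146]},
    {"gripper": 1,"linear": [-0.001,-0.034,-0.133],"delta_rot": [0,0,-0.146]},
    {"gripper": 0.15,"linear": [-0.001,-0.034,-0.133],"delta_rot": [0,0,-0.146]},
    {"gripper": 0.15,"linear": [-0.001,-0.034,-0.133],"delta_rot": [0,0,-0.146]},
    {"gripper": 0.15,"linear": [-0.001,-0.034,-0.09],"delta_rot": [0,0,-0.146]}
  ]
}}

```text
clock: 14.25
position: [0.5357, -0.0065, 0.0596]
ee_rot: [-0.004, 0.725, 0.689, -0.003]
contact_force: [-0.7, 0.4, -0.8]
width: 0.0362
gripper_force: 0.0
```

Emit:
{"api": "send_rows", "payload": {
  "increments": [
    {"gripper": -0.5,"linear": [0,0,0.05],"delta_rot": [0,0,0]},
    {"gripper": -1,"linear": [-0.02,0,0.1],"delta_rot": [0,0,0]},
    {"gripper": -1,"linear": [-0.1,0.0,0.13],"delta_rot": [0,0,0]},
    {"gripper": -1,"linear": [-0.16,0.04,0.13],"delta_rot": [0,0,0]},
    {"gripper": -1,"linear": [-0.2,0.08,0.13],"delta_rot": [0,0,0]},
    {"gripper": -1,"linear": [-0.2,0.12,0.13],"delta_rot": [0,0,0]},
    {"gripper": -1,"linear": [-0.2,0.12,0.13],"delta_rot": [0,0,0]}
  ]
}}

```text
clock: 14.95
position: [0.337, 0.1143, 0.1938]
ee_rot: [0.001, 0.725, 0.688, 0.002]
contact_force: [0.4, 0.3, 0.3]
width: 0.0854
gripper_force: 0.0
```

```bash
python3 -c "
from h import *
import pickle
st();t=optics.get_image('top');blobs(t);pickle.dump({'top':t},open('d1.pkl','wb'))
crop(t,'t4.png',270,165,510,325,3.3)
"
```

```text
t 14.95 p [0.337  0.1143 0.1938] y-az -2.99 z [ 0.004  0.001 -1.   ] q [ 0.13 -0.04  1.98  0.    1.2   0.18] F [0.4 0.3 0.3] w 0.0854
blob [294.4 204.4] 636 [0.6515 0.0485 0.01  ]
blob [354.8 218.5] 474 [ 0.6066 -0.0921  0.01  ]
blob [315.7 224.2] 411 [0.5996 0.0013 0.01  ]
blob [354.2 249.5] 629 [ 0.5327 -0.0839  0.01  ]
blob [322.6 251.7] 263 [ 0.5329 -0.0098  0.01  ]
blob [374.9 281.6] 241 [ 0.454 -0.125  0.01 ]
```

View pics/t4.png

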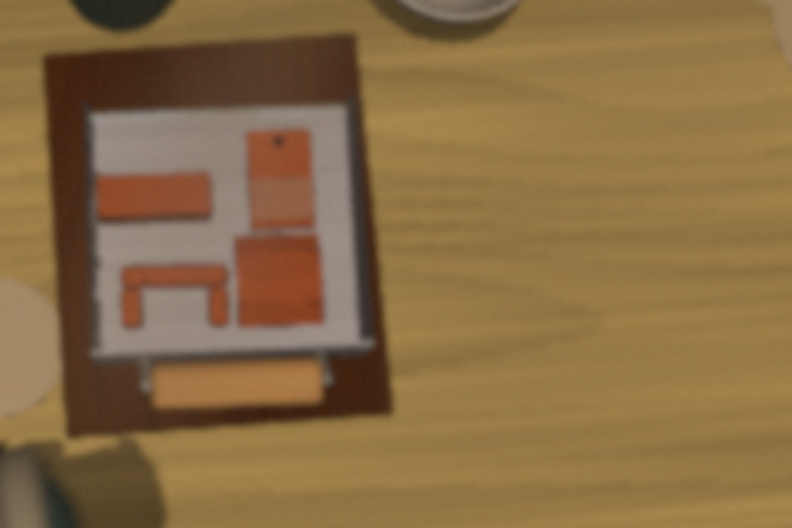

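All four pieces lie flat in the tray: prop (150,197), tile (280,180), handle (175,290) and sherd (280,280). The bench has no scrap left on it. Next I fit the scoop pose and plan the grasp.

```bash
python3 - <<'E'
from binfit import *
from scipy.optimize import least_squares as L
t=pickle.load(open("d1.pkl","rb"))["top"]
c=lambda p:np.array([(270+x/3.3,165+y/3.3) for x,y in p])
P=np.array([(90,92,11),(90,-92,11),(-115,56,106),(-115,-56,106)])/1e3
uv=c([(91,112),(348,104),(152,386),(324,381)])
r=L(lambda q:(w2p(t,tr(q,P))-uv).ravel(),[.57,-.04,0]);print(r.x,np.degrees(r.x[2]),r.fun.round(1))
print("grip",tr(r.x,[(-.115,0,.093)]))
B=np.array([(140,115,8),(140,-115,8),(-140,-115,8),(-140,115,8)])/1e3
ub=c([(45,57),(355,36),(392,412),(68,436)])
r=L(lambda q:(w2p(t,tr(q,B))-ub).ravel(),[.57,-.04,0]);print("board",r.x,np.degrees(r.x[2]),r.fun.round(1))
E
```

```text
[ 0.567537   -0.04893029 -0.04338419] -2.485731195513311 [ 0.4  1.1 -0.4  1.3 -0.3 -1.   0.3 -1.1]
grip [[ 0.45264521 -0.04394267  0.093     ]]
board [ 0.5710538  -0.04252469 -0.00282725] -0.16198938038212232 [-0.6 -0.9  0.4 -0.9  0.8  0.9 -0.5  0.8]
```

Emit:
{"api": "send_rows", "payload": {
  "increments": [
    {"gripper": -0.6,"linear": [0.03,-0.045,0],"delta_rot": [-0.003,-0.07,0.003]},
    {"gripper": -0.6,"linear": [0.06,-0.09,0],"delta_rot": [-0.009,-0.209,0.009]},
    {"gripper": -0.6,"linear": [0.09,-0.135,-0.02],"delta_rot": [-0.009,-0.209,0.009]},
    {"gripper": -0.6,"linear": [0.103,-0.158,-0.041],"delta_rot": [-0.009,-0.209,0.009]},
    {"gripper": -0.6,"linear": [0.103,-0.158,-0.041],"delta_rot": [-0.009,-0.209,0.009]},
    {"gripper": -0.6,"linear": [0.103,-0.158,-0.041],"delta_rot": [-0.009,-0.209,0.009]}
  ]
}}

```text
clock: 15.6
position: [0.4421, -0.0456, 0.1514]
ee_rot: [0.075, 0.719, 0.687, 0.072]
contact_force: [0.2, 0.5, -1.0]
width: 0.0683
gripper_force: 0.0
```

```bash
python3 -c "
from h import *
st()"
```

```text
t 15.6 p [ 0.4421 -0.0456  0.1514] y-az -2.54 z [ 0.207 -0.008 -0.978] q [-0.3   0.04  2.04  0.07  0.86 -0.3 ] F [ 0.2  0.5 -1. ] w 0.0683
```

Emit:
{"api": "send_rows", "payload": {
  "increments": [
    {"gripper": -0.6,"linear": [0.008,0.001,-0.04],"delta_rot": [0,0,0]},
    {"gripper": -0.6,"linear": [0.013,0.001,-0.065],"delta_rot": [0,0,0]},
    {"gripper": -0.6,"linear": [0.015,0.001,-0.077],"delta_rot": [0,0,0]},
    {"gripper": -0.6,"linear": [0.015,0.001,-0.077],"delta_rot": [0,0,0]},
    {"gripper": 0.0,"linear": [0.015,0.001,-0.077],"delta_rot": [0,0,0]}
  ]
}}

```text
clock: 16.1
position: [0.4575, -0.043, 0.0751]
ee_rot: [0.076, 0.717, 0.689, 0.073]
contact_force: [0.7, -0.2, -0.2]
width: 0.0552
gripper_force: 0.0
```

Emit:
{"api": "send_rows", "payload": {
  "increments": [
    {"gripper": 0.1,"linear": [0,0,0],"delta_rot": [0,0,0]},
    {"gripper": 0.2,"linear": [0,0,0],"delta_rot": [0,0,0]},
    {"gripper": 0.25,"linear": [0,0,0],"delta_rot": [0,0,0]},
    {"gripper": 0.3,"linear": [0,0,0],"delta_rot": [0,0,0]},
    {"gripper": 1,"linear": [0,0,0],"delta_rot": [0,0,0]},
    {"gripper": 1,"linear": [0,0,0],"delta_rot": [0,0,0]},
    {"gripper": 1,"linear": [0,0,0],"delta_rot": [0,0,0]}
  ],
  "newtons": 90
}}

```text
clock: 16.8
position: [0.457, -0.0437, 0.0746]
ee_rot: [0.075, 0.718, 0.689, 0.073]
contact_force: [-5.1, 1.2, 8.9]
width: 0.0289
gripper_force: 88.4
```

```bash
python3 -c "
from h import *
st();blobs(optics.get_image('top'))"
```

```text
t 16.8 p [ 0.457  -0.0437  0.0746] y-az -2.38 z [ 0.208 -0.008 -0.978] q [-0.29  0.17  2.14  0.09  0.64 -0.31] F [-5.1  1.2  8.9] w 0.0289
blob [305.1 198.3] 1085 [0.6648 0.022  0.01  ]
blob [355.2 217.5] 418 [ 0.609  -0.0931  0.01  ]
blob [355.2 248.4] 566 [ 0.535  -0.0866  0.01  ]
blob [321.7 251.1] 240 [ 0.5343 -0.0078  0.01  ]
blob [378.5 276.3] 120 [ 0.4656 -0.1346  0.01  ]
```

Emit:
{"api": "send_rows", "payload": {
  "increments": [
    {"gripper": 1,"linear": [0,0,0],"delta_rot": [0,0,0]},
    {"gripper": 1,"linear": [0,0,0.005],"delta_rot": [0,-0.01,0]},
    {"gripper": 1,"linear": [0,0,0.018],"delta_rot": [-0.001,-0.03,0]},
    {"gripper": 1,"linear": [0,0,0.035],"delta_rot": [-0.003,-0.06,0]},
    {"gripper": 1,"linear": [0,0,0.055],"delta_rot": [-0.004,-0.08,0]},
    {"gripper": 1,"linear": [0,0,0.075],"delta_rot": [-0.004,-0.08,0]},
    {"gripper": 1,"linear": [0,0,0.088],"delta_rot": [-0.004,-0.08,0]},
    {"gripper": 1,"linear": [0,0,0.095],"delta_rot": [-0.004,-0.08,0]}
  ],
  "newtons": 120
}}

```text
clock: 17.65
position: [0.4572, -0.0438, 0.1704]
ee_rot: [0.105, 0.714, 0.685, 0.1]
contact_force: [0.2, 0.0, -4.4]
width: 0.0282
gripper_force: 118.9
```

```bash
python3 -c "
from h import *
st();d=optics.get_image('scene');crop(d,'s5.png',150,120,390,300,3.3);blobs(optics.get_image('top'),.1)"
```

```text
t 17.65 p [ 0.4572 -0.0438  0.1704] y-az -2.4 z [ 0.287 -0.012 -0.958] q [-0.31  0.    2.05  0.1   0.81 -0.33] F [ 0.2  0.  -4.4] w 0.0282
blob [289.9 211.2] 407 [0.6129 0.0571 0.1   ]
blob [358.5 197.7] 327 [ 0.6323 -0.0956  0.1   ]
blob [361.4 217.3] 94 [ 0.5877 -0.0979  0.1   ]
blob [358.6 238.3] 709 [ 0.5415 -0.0877  0.1   ]
blob [322.8 241.1] 308 [ 0.5409 -0.0097  0.1   ]
blob [379.8 278.7] 178 [ 0.4504 -0.125   0.1   ]
```

View pics/s5.png

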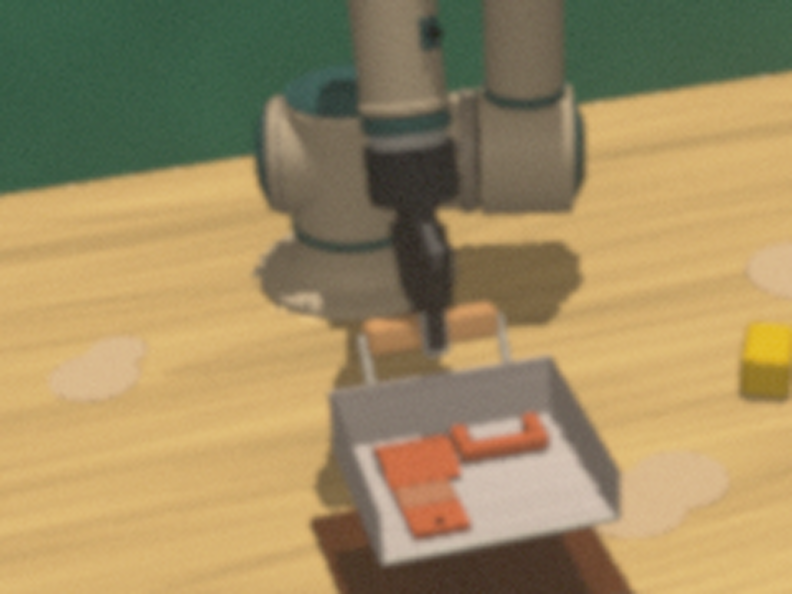

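The prop is gone from the tray, so it has been knocked out. I'll look for it.

```bash
python3 -c "
from h import *
t=optics.get_image('top');s=optics.get_image('scene')
a=cv2.resize(t['pixels'][130:310,230:430],(400,360));b=cv2.resize(s['pixels'][220:400,200:400],(400,360))
cv2.imwrite('pics/m6.png',np.hstack([a,b]))
hsv=cv2.cvtColor(s['pixels'],cv2.COLOR_BGR2HSV);m=((hsv[...,0]<12)&(hsv[...,1]>130)&(hsv[...,2]>110)).astype(np.uint8)
n,l,q,c=cv2.connectedComponentsWithStats(m)
for i in range(1,n):
  if q[i,4]>30: print('scene',c[i].round(),q[i,4])
"
```

```text
scene [343.   4.] 103
scene [338.  45.] 176
scene [285. 258.] 478
scene [281. 276.] 172
scene [314. 314.] 281
```

View pics/m6.png

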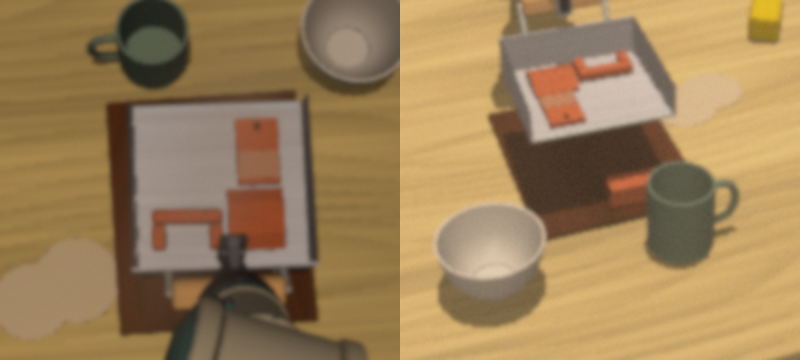

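The prop was knocked onto the front of the board, by the mug. I'll set the scoop back down exactly where it was and re-collect it.

Emit:
{"api": "send_rows", "payload": {
  "increments": [
    {"gripper": 1,"linear": [0,0,-0.01],"delta_rot": [0,0.01,0]},
    {"gripper": 1,"linear": [0,0,-0.03],"delta_rot": [0.002,0.04,0]},
    {"gripper": 1,"linear": [0,0,-0.05],"delta_rot": [0.004,0.08,0]},
    {"gripper": 1,"linear": [0,0,-0.07],"delta_rot": [0.004,0.08,0]},
    {"gripper": 1,"linear": [0,0,-0.083],"delta_rot": [0.004,0.08,0]},
    {"gripper": 1,"linear": [0,0,-0.091],"delta_rot": [0.004,0.08,0]},
    {"gripper": 1,"linear": [0,0,-0.095],"delta_rot": [0.004,0.08,0]},
    {"gripper": 1,"linear": [0,0,-0.095],"delta_rot": [0.004,0.08,0]}
  ]
}}

```text
clock: 18.65
position: [0.4658, -0.0462, 0.0775]
ee_rot: [0.083, 0.718, 0.687, 0.078]
contact_force: [-1.1, -0.9, 12.3]
width: 0.0284
gripper_force: 165.8
```

Emit:
{"api": "send_rows", "payload": {
  "increments": [
    {"gripper": 0.1,"linear": [0,0,0],"delta_rot": [0,0,0]},
    {"gripper": -0.4,"linear": [0,0,0],"delta_rot": [0,0,0]},
    {"gripper": -0.4,"linear": [0,0,0],"delta_rot": [0,0,0]},
    {"gripper": -0.4,"linear": [-0.008,0,0.04],"delta_rot": [0,0,0]},
    {"gripper": -0.4,"linear": [-0.016,0.0,0.08],"delta_rot": [0,0,0]},
    {"gripper": -0.4,"linear": [-0.05,0.03,0.12],"delta_rot": [0.009,0.209,0]},
    {"gripper": -0.4,"linear": [-0.1,0.06,0.13],"delta_rot": [0.009,0.209,0]},
    {"gripper": -0.4,"linear": [-0.1,0.1,0.13],"delta_rot": [0.009,0.209,0]}
  ]
}}

```text
clock: 19.45
position: [0.3606, 0.0493, 0.2043]
ee_rot: [0.001, 0.723, 0.691, 0.0]
contact_force: [2.7, 0.5, 0.1]
width: 0.06
gripper_force: 0.0
```

```bash
python3 -c "
from h import *
import pickle
st();t=optics.get_image('top');s=optics.get_image('scene');pickle.dump({'top':t,'scene':s},open('d2.pkl','wb'));blobs(t)
a=cv2.resize(t['pixels'][165:305,270:400],None,fx=3.5,fy=3.5,interpolation=cv2.INTER_CUBIC)
b=cv2.resize(s['pixels'][280:350,260:350],None,fx=3.5,fy=3.5,interpolation=cv2.INTER_CUBIC)
c=np.zeros((490,780,3),np.uint8);c[:a.shape[0],:a.shape[1]]=a;c[:b.shape[0],460:460+b.shape[1]]=b
cv2.imwrite('pics/m7.png',c)"
```

```text
t 19.45 p [0.3606 0.0493 0.2043] y-az -2.62 z [ 0.001 -0.    -1.   ] q [-0.06 -0.03  1.94 -0.    1.23 -0.01] F [2.7 0.5 0.1] w 0.06
blob [297.5 210.3] 791 [0.6365 0.042  0.01  ]
blob [355. 204.] 276 [ 0.6419 -0.0957  0.01  ]
blob [356.6 224. ] 49 [ 0.5931 -0.095   0.01  ]
blob [354.2 242.7] 640 [ 0.5488 -0.0854  0.01  ]
blob [322.5 244.9] 249 [ 0.549  -0.0108  0.01  ]
blob [374.3 279.6] 326 [ 0.4587 -0.124   0.01  ]
```

View pics/m7.png

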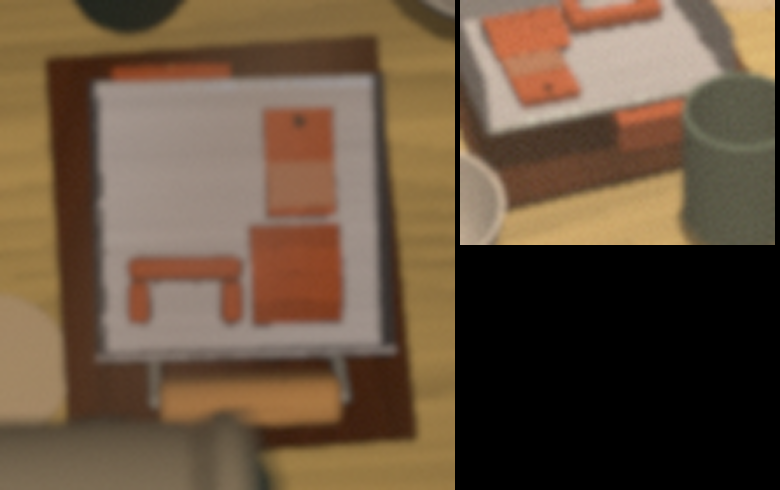

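The scoop shifted about 9 mm forward and its lip now rests on the prop, so the scoop is nose-up. I'll fit its tilted pose, re-grasp it and set it back further to the rear.

```bash
python3 - <<'E'
from binfit import *
from scipy.optimize import least_squares as L
from scipy.spatial.transform import Rotation as Ro
D=pickle.load(open("d2.pkl","rb"));t=D["top"];s=D["scene"]
ct=lambda p:np.array([(270+x/3.5,165+y/3.5) for x,y in p])
cs=lambda p:np.array([(260+(x-460)/3.5,280+y/3.5) for x,y in p])
P=np.array([(90,92,3),(90,-92,3),(-90,92,56),(-90,-92,56)])/1e3
uv=ct([(98,84),(375,77),(100,352),(390,347)])
Q=np.array([(90,-95,0)])/1e3;uq=cs([(490,133)])
Tf=lambda q,P:(Ro.from_euler('ZY',[q[3],-q[4]]).apply(P+[.09,0,0])+[q[0],q[1],.008+q[2]])
f=lambda q:np.r_[(w2p(t,Tf(q,P))-uv).ravel(),(w2p(s,Tf(q,Q))-uq).ravel()]
r=L(f,[.478,-.04,0,-.04,.1]);print("rear edge x,y,z,yaw,pitch",r.x,np.degrees(r.x[3:]),r.fun.round(1))
q=r.x.copy()
r0=L(lambda k:f(np.r_[k[:2],0,k[2:]]),[.478,-.04,-.04,.1]);print("z=0:",r0.x,np.degrees(r0.x[2:]),r0.fun.round(1))
for k in(q,np.r_[r0.x[:2],0,r0.x[2:]]): print("grip",Tf(k,np.array([(-.115,0,.085)])),"lip",Tf(k,np.array([(.09,0,0)])))
print("prop front edge",p2w(t,ct([(112,64),(230,64)]),.038), p2w(s,cs([(618,108),(615,145)]),.038))
E
```

```text
rear edge x,y,z,yaw,pitch [ 0.49788936 -0.04461795  0.00733469 -0.04923856  0.13435263] [-2.82116151  7.69783885] [-0.7 -0.3 -1.1 -0.1 -0.3  0.4  0.2 -0.2 -2.1  0.2]
z=0: [ 0.50005247 -0.04494249 -0.04897905  0.17266629] [-2.80629301  9.89304949] [-0.7 -0.6 -1.1 -0.5 -0.1  0.9 -0.1  0.2 -2.   0.6]
grip [[ 0.46177283 -0.04283819  0.09621998]] lip [[ 0.67605106 -0.05339747  0.03944548]]
grip [[ 0.46086745 -0.04302171  0.08744083]] lip [[ 0.67716325 -0.05362415  0.03892573]]
prop front edge [[ 0.69385871  0.02664381  0.038     ]
 [ 0.68806822 -0.05223725  0.038     ]] [[ 0.67542197 -0.04665941  0.038     ]
 [ 0.71372695 -0.06167492  0.038     ]]
```

Emit:
{"api": "send_rows", "payload": {
  "increments": [
    {"gripper": -0.6,"linear": [0.03,-0.04,-0.01],"delta_rot": [-0.006,-0.12,0]},
    {"gripper": -0.6,"linear": [0.06,-0.075,-0.03],"delta_rot": [-0.012,-0.25,0]},
    {"gripper": -0.6,"linear": [0.077,-0.091,-0.06],"delta_rot": [-0.019,-0.381,-0.003]},
    {"gripper": -0.6,"linear": [0.077,-0.091,-0.06],"delta_rot": [-0.019,-0.381,-0.003]},
    {"gripper": -0.6,"linear": [0.077,-0.091,-0.06],"delta_rot": [-0.019,-0.381,-0.003]},
    {"gripper": -0.6,"linear": [0.077,-0.091,-0.06],"delta_rot": [-0.019,-0.381,-0.003]}
  ],
  "newtons": 60
}}

```text
clock: 20.15
position: [0.437, -0.0416, 0.143]
ee_rot: [0.138, 0.71, 0.678, 0.13]
contact_force: [-0.2, -0.3, 1.0]
width: 0.0682
gripper_force: 0.0
```

```bash
python3 -c "
from h import *
st()"
```

```text
t 20.15 p [ 0.437  -0.0416  0.143 ] y-az -2.58 z [ 0.372 -0.019 -0.928] q [-0.35 -0.03  2.19  0.19  0.62 -0.43] F [-0.2 -0.3  1. ] w 0.0682
```

Emit:
{"api": "send_rows", "payload": {
  "increments": [
    {"gripper": -0.6,"linear": [0.015,-0.001,-0.037],"delta_rot": [0,0,0]},
    {"gripper": -0.6,"linear": [0.027,-0.001,-0.065],"delta_rot": [0,0,0]},
    {"gripper": -0.6,"linear": [0.031,-0.002,-0.073],"delta_rot": [0,0,0]},
    {"gripper": 0.0,"linear": [0.031,-0.002,-0.073],"delta_rot": [0,0,0]},
    {"gripper": 0.15,"linear": [0.031,-0.002,-0.073],"delta_rot": [0,0,0]},
    {"gripper": 0.25,"linear": [0.031,-0.002,-0.073],"delta_rot": [0,0,0]},
    {"gripper": 0.35,"linear": [0.031,-0.002,-0.073],"delta_rot": [0,0,0]},
    {"gripper": 1,"linear": [0.031,-0.002,-0.073],"delta_rot": [0,0,0]}
  ]
}}

```text
clock: 20.95
position: [0.4678, -0.0432, 0.071]
ee_rot: [0.138, 0.71, 0.678, 0.131]
contact_force: [-4.1, 1.1, 3.9]
width: 0.029
gripper_force: 59.2
```

Emit:
{"api": "send_rows", "payload": {
  "increments": [
    {"gripper": 1,"linear": [0,0,0],"delta_rot": [0,0,0]},
    {"gripper": 1,"linear": [0,0,0.005],"delta_rot": [0,0,0]},
    {"gripper": 1,"linear": [0,0,0.015],"delta_rot": [0,0,0]},
    {"gripper": 1,"linear": [0,0,0.03],"delta_rot": [0,0,0]},
    {"gripper": 1,"linear": [-0.005,0,0.04],"delta_rot": [0.002,0.03,0]},
    {"gripper": 1,"linear": [-0.015,0,0.045],"delta_rot": [0.004,0.08,0]},
    {"gripper": 1,"linear": [-0.03,0,0.045],"delta_rot": [0.005,0.12,0]},
    {"gripper": 1,"linear": [-0.045,0,0.045],"delta_rot": [0.005,0.12,0]}
  ],
  "newtons": 100
}}

```text
clock: 21.75
position: [0.4229, -0.0434, 0.1151]
ee_rot: [0.095, 0.716, 0.686, 0.089]
contact_force: [0.5, -0.7, -3.2]
width: 0.028
gripper_force: 99.3
```

```bash
python3 -c "
from h import *
st();t=optics.get_image('top');blobs(t);crop(t,'t8.png',270,165,400,305,4)"
```

```text
t 21.75 p [ 0.4229 -0.0434  0.1151] y-az -2.49 z [ 0.257 -0.014 -0.966] q [-0.33  0.03  2.17  0.11  0.69 -0.36] F [ 0.5 -0.7 -3.2] w 0.028
blob [304.8 199.6] 1234 [0.6614 0.0228 0.01  ]
blob [358.4 227.6] 493 [ 0.584  -0.0986  0.01  ]
blob [358.  260.6] 648 [ 0.5059 -0.0905  0.01  ]
blob [324.9 262.8] 266 [ 0.5063 -0.0132  0.01  ]
blob [379.4 286.2] 58 [ 0.4427 -0.1344  0.01  ]
```

Emit:
{"api": "send_rows", "payload": {
  "increments": [
    {"gripper": 1,"linear": [0,0,-0.01],"delta_rot": [0.002,0.03,0]},
    {"gripper": 1,"linear": [0,0,-0.025],"delta_rot": [0.002,0.05,0]},
    {"gripper": 1,"linear": [0,0,-0.034],"delta_rot": [0.002,0.05,0]},
    {"gripper": 1,"linear": [0,0,-0.038],"delta_rot": [0.002,0.05,0]},
    {"gripper": 1,"linear": [0,0,-0.04],"delta_rot": [0.002,0.05,0]},
    {"gripper": 1,"linear": [0,0,-0.04],"delta_rot": [0.002,0.05,0]}
  ]
}}

```text
clock: 22.4
position: [0.4224, -0.043, 0.0759]
ee_rot: [0.077, 0.718, 0.687, 0.072]
contact_force: [-5.7, 1.1, 11.5]
width: 0.0285
gripper_force: 101.4
```

```bash
python3 -c "
from h import *
st()"
```

```text
t 22.4 p [ 0.4224 -0.043   0.0759] y-az -2.51 z [ 0.21  -0.011 -0.978] q [-0.31  0.12  2.2   0.09  0.62 -0.34] F [-5.7  1.1 11.5] w 0.0285
```

Emit:
{"api": "send_rows", "payload": {
  "increments": [
    {"gripper": 0.1,"linear": [0,0,0],"delta_rot": [0,0,0]},
    {"gripper": -0.4,"linear": [0,0,0],"delta_rot": [0,0,0]},
    {"gripper": -0.4,"linear": [0,0,0],"delta_rot": [0,0,0]},
    {"gripper": -0.4,"linear": [-0.008,0,0.04],"delta_rot": [0,0,0]},
    {"gripper": -0.4,"linear": [-0.016,0.0,0.08],"delta_rot": [0,0,0]},
    {"gripper": -1,"linear": [-0.02,0.03,0.12],"delta_rot": [0.009,0.209,0]},
    {"gripper": -1,"linear": [-0.02,0.08,0.14],"delta_rot": [0.009,0.209,0]},
    {"gripper": -1,"linear": [-0.02,0.13,0.14],"delta_rot": [0.009,0.209,0]}
  ]
}}

```text
clock: 23.2
position: [0.4082, 0.0762, 0.2174]
ee_rot: [0.005, 0.724, 0.69, 0.003]
contact_force: [1.5, 0.1, -0.2]
width: 0.0855
gripper_force: 0.0
```

```bash
python3 - <<'E'
from h import *
import pickle
st();t=optics.get_image('top');s=optics.get_image('scene');pickle.dump({'top':t,'scene':s},open('d3.pkl','wb'))
for n,z in(('top',.038),):
    hsv=cv2.cvtColor(t['pixels'],cv2.COLOR_BGR2HSV);m=((hsv[...,0]<14)&(hsv[...,1]>130)&(hsv[...,2]>110)).astype(np.uint8)
    k,l,q,c=cv2.connectedComponentsWithStats(m)
    for i in range(1,k):
        if q[i,4]>60:
            pts=np.argwhere(l==i)[:,::-1].astype(np.float32);r=cv2.minAreaRect(pts)
            W=p2w(t,cv2.boxPoints(r),.038);print(c[i].round(1),q[i,4],W[:,:2].mean(0).round(4),W[:,:2].round(3).tolist())
a=cv2.resize(t['pixels'][165:305,270:400],None,fx=4,fy=4,interpolation=cv2.INTER_CUBIC);cv2.imwrite('pics/t9.png',a)
E
```

```text
t 23.2 p [0.4082 0.0762 0.2174] y-az -2.72 z [ 0.011 -0.003 -1.   ] q [ 0.02  0.04  1.84 -0.    1.25  0.07] F [ 1.5  0.1 -0.2] w 0.0855
[318.8 189.2] 409 [ 0.6772 -0.0109] [[0.695, 0.027], [0.689, -0.051], [0.66, -0.048], [0.665, 0.029]]
[356.4 235.8] 501 [ 0.5603 -0.0885] [[0.596, -0.071], [0.593, -0.112], [0.525, -0.106], [0.528, -0.065]]
[356.  267.3] 650 [ 0.4877 -0.082 ] [[0.519, -0.057], [0.515, -0.112], [0.456, -0.106], [0.46, -0.052]]
[333.6 268.7] 146 [ 0.4827 -0.0247] [[0.502, -0.006], [0.499, -0.047], [0.463, -0.043], [0.466, -0.003]]
```

View pics/t9.png

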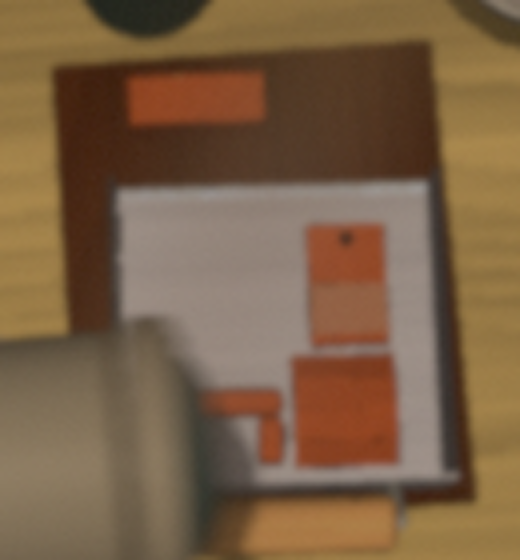

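The prop lies clear on the board at about (0.677, -0.011). I'll grip it high and off-centre so the gripper clears the mug.

Emit:
{"api": "send_rows", "payload": {
  "increments": [
    {"gripper": 0.0,"linear": [0.04,-0.02,0],"delta_rot": [0,0,-0.03]},
    {"gripper": 0.0,"linear": [0.085,-0.045,0],"delta_rot": [0,0,-0.03]},
    {"gripper": 0.0,"linear": [0.13,-0.07,0],"delta_rot": [0,0,-0.03]},
    {"gripper": 0.0,"linear": [0.175,-0.095,0],"delta_rot": [0,0,-0.03]},
    {"gripper": 0.0,"linear": [0.22,-0.106,0],"delta_rot": [0,0,-0.03]},
    {"gripper": 0.0,"linear": [0.255,-0.106,-0.02],"delta_rot": [0,0,-0.03]},
    {"gripper": 0.0,"linear": [0.269,-0.106,-0.06],"delta_rot": [0,0,-0.03]},
    {"gripper": 0.0,"linear": [0.269,-0.106,-0.06],"delta_rot": [0,0,-0.03]}
  ],
  "newtons": 50
}}

```text
clock: 24.1
position: [0.6699, -0.0312, 0.1466]
ee_rot: [-0.003, 0.733, 0.68, -0.004]
contact_force: [-2.3, -0.9, -0.7]
width: 0.0427
gripper_force: 0.0
```

Emit:
{"api": "send_rows", "payload": {
  "increments": [
    {"gripper": 0.0,"linear": [0,0,-0.03],"delta_rot": [0,0,0]},
    {"gripper": 0.0,"linear": [0,0,-0.06],"delta_rot": [0,0,0]},
    {"gripper": 0.0,"linear": [0,0,-0.08],"delta_rot": [0,0,0]},
    {"gripper": 0.0,"linear": [0,0,-0.08],"delta_rot": [0,0,0]}
  ]
}}

```text
clock: 24.5
position: [0.6687, -0.0305, 0.0716]
ee_rot: [-0.001, 0.733, 0.68, -0.002]
contact_force: [-0.5, 0.4, 0.9]
width: 0.0426
gripper_force: 0.0
```

```bash
python3 -c "
from h import *
st();blobs(optics.get_image('top'),.038)"
```

```text
t 24.5 p [ 0.6687 -0.0305  0.0716] y-az -4.27 z [-0.005 -0.002 -1.   ] q [-0.15  0.53  1.51 -0.    1.11 -0.07] F [-0.5  0.4  0.9] w 0.0426
blob [365.8 267.3] 127 [ 0.4852 -0.1042  0.038 ]
```

Emit:
{"api": "send_rows", "payload": {
  "increments": [
    {"gripper": 0.0,"linear": [0.007,0,-0.01],"delta_rot": [0,0,0]},
    {"gripper": 0.0,"linear": [0.007,0,-0.025],"delta_rot": [0,0,0]},
    {"gripper": 0.0,"linear": [0.007,0,-0.045],"delta_rot": [0,0,0]},
    {"gripper": 0.0,"linear": [0.007,0,-0.045],"delta_rot": [0,0,0]},
    {"gripper": 1,"linear": [0.007,0,-0.045],"delta_rot": [0,0,0]},
    {"gripper": 1,"linear": [0.007,0,-0.045],"delta_rot": [0,0,0]},
    {"gripper": 1,"linear": [0.007,0,-0.045],"delta_rot": [0,0,0]},
    {"gripper": 1,"linear": [0.007,0,-0.045],"delta_rot": [0,0,0]}
  ]
}}

```text
clock: 25.35
position: [0.6821, -0.031, 0.038]
ee_rot: [0.006, 0.733, 0.68, 0.003]
contact_force: [-8.4, 0.1, 31.1]
width: -0.0
gripper_force: 15.2
```

Emit:
{"api": "send_rows", "payload": {
  "increments": [
    {"gripper": 1,"linear": [0,0,0.03],"delta_rot": [0,0,0]},
    {"gripper": 0,"linear": [0,0,0.08],"delta_rot": [0,0,0]},
    {"gripper": 0,"linear": [-0.02,-0.05,0.12],"delta_rot": [0,0,0]},
    {"gripper": 0,"linear": [-0.06,-0.1,0.14],"delta_rot": [0,0,0]},
    {"gripper": 0,"linear": [-0.1,-0.15,0.14],"delta_rot": [0,0,0]},
    {"gripper": 0,"linear": [-0.1,-0.2,0.14],"delta_rot": [0,0,0]},
    {"gripper": 0,"linear": [-0.1,-0.22,0.14],"delta_rot": [0,0,0]}
  ]
}}

```text
clock: 26.05
position: [0.5805, -0.2428, 0.1715]
ee_rot: [0.004, 0.733, 0.681, 0.001]
contact_force: [0.8, -0.6, -0.0]
width: 0.0424
gripper_force: 0.0
```

```bash
cat >> h.py <<'E'
def rects(t,z):
    hsv=cv2.cvtColor(t['pixels'],cv2.COLOR_BGR2HSV);m=((hsv[...,0]<14)&(hsv[...,1]>130)&(hsv[...,2]>110)).astype(np.uint8)
    k,l,q,c=cv2.connectedComponentsWithStats(m)
    for i in range(1,k):
        if q[i,4]>60:
            pts=np.argwhere(l==i)[:,::-1].astype(np.float32);r=cv2.minAreaRect(pts)
            W=p2w(t,cv2.boxPoints(r),z);print(c[i].round(1),q[i,4],W[:,:2].mean(0).round(4),W[:,:2].round(3).tolist())
E
python3 - <<'E'
from h import *
st();t=optics.get_image('top');rects(t,.038)
s=optics.get_image('scene')
g=cv2.cvtColor(t['pixels'],cv2.COLOR_BGR2HSV);m=((g[...,0]>60)&(g[...,0]<100)&(g[...,2]<110)&(g[...,1]>50))[120:180,270:335]
ys,xs=np.nonzero(m);print("mug px",xs.mean()+270,ys.mean()+120,np.percentile(xs+270,[1,99]),np.percentile(ys+120,[1,99]),len(xs))
E
```

```text
t 26.05 p [ 0.5805 -0.2428  0.1715] y-az -4.22 z [ 0.006 -0.005 -1.   ] q [-0.51  0.39  1.49 -0.    1.26 -0.43] F [ 0.8 -0.6 -0. ] w 0.0424
[318.5 187.6] 435 [ 0.6805 -0.0112] [[0.696, 0.029], [0.696, -0.052], [0.665, -0.052], [0.665, 0.029]]
[356.4 235.7] 497 [ 0.5591 -0.0884] [[0.593, -0.071], [0.59, -0.112], [0.525, -0.106], [0.528, -0.065]]
[356.  267.3] 648 [ 0.4877 -0.082 ] [[0.519, -0.057], [0.515, -0.112], [0.456, -0.106], [0.46, -0.052]]
[324.2 268.8] 271 [ 0.4827 -0.0099] [[0.505, 0.024], [0.499, -0.047], [0.461, -0.043], [0.466, 0.026]]<stdin>:5: RuntimeWarning: Mean of empty slice.
  ret = ret.dtype.type(ret / rcount)
Traceback (most recent call last):
IndexError: index 0 is out of bounds for axis 0 with size 0
```

Emit:
{"api": "send_rows", "payload": {
  "increments": [
    {"gripper": 0.0,"linear": [0.02,0.04,0],"delta_rot": [0.1,0,0.02]},
    {"gripper": 0.0,"linear": [0.04,0.08,0],"delta_rot": [0.2,0,0.04]},
    {"gripper": 0.0,"linear": [0.06,0.12,-0.01],"delta_rot": [0.3,0,0.05]},
    {"gripper": 0.0,"linear": [0.08,0.16,-0.03],"delta_rot": [0.349,0,0.07]},
    {"gripper": 0.0,"linear": [0.095,0.2,-0.05],"delta_rot": [0.349,0,0.07]},
    {"gripper": 0.0,"linear": [0.1,0.21,-0.07],"delta_rot": [0.349,0,0.07]},
    {"gripper": 0.0,"linear": [0.1,0.21,-0.09],"delta_rot": [0.349,0,0.07]},
    {"gripper": 0.0,"linear": [0.1,0.21,-0.1],"delta_rot": [0.349,0,0.07]}
  ]
}}

```text
clock: 26.95
position: [0.6809, -0.0299, 0.0676]
ee_rot: [-0.126, 0.697, 0.696, 0.118]
contact_force: [-0.8, 0.5, -0.4]
width: 0.0428
gripper_force: 0.0
```

```bash
python3 -c "
from h import *
st()"
```

```text
t 26.95 p [ 0.6809 -0.0299  0.0676] y-az -0.01 z [-0.011  0.339 -0.941] q [-0.32  0.59  1.46  0.34  1.23 -0.46] F [-0.8  0.5 -0.4] w 0.0428
```

Emit:
{"api": "send_rows", "payload": {
  "increments": [
    {"gripper": 0.0,"linear": [0,-0.003,-0.02],"delta_rot": [0,0,0]},
    {"gripper": 0.0,"linear": [0,-0.003,-0.035],"delta_rot": [0,0,0]},
    {"gripper": 0.0,"linear": [0,-0.003,-0.045],"delta_rot": [0,0,0]},
    {"gripper": 0.0,"linear": [0,-0.003,-0.05],"delta_rot": [0,0,0]}
  ]
}}

```text
clock: 27.35
position: [0.6805, -0.0343, 0.0179]
ee_rot: [-0.126, 0.698, 0.695, 0.118]
contact_force: [-0.7, -0.3, 0.4]
width: 0.0424
gripper_force: 0.0
```

No contact yet at full depth. Closing.

Emit:
{"api": "send_rows", "payload": {
  "increments": [
    {"gripper": 0.3,"linear": [0,0,0],"delta_rot": [0,0,0]},
    {"gripper": 1,"linear": [0,0,0],"delta_rot": [0,0,0]},
    {"gripper": 1,"linear": [0,0,0],"delta_rot": [0,0,0]},
    {"gripper": 1,"linear": [0,0,0],"delta_rot": [0,0,0]},
    {"gripper": 1,"linear": [-0.005,0,0.03],"delta_rot": [0,0,0]},
    {"gripper": 1,"linear": [-0.02,0,0.07],"delta_rot": [0,0,0]},
    {"gripper": 1,"linear": [-0.06,0,0.1],"delta_rot": [0,0,0]},
    {"gripper": 1,"linear": [-0.09,0.01,0.11],"delta_rot": [0,0,0]}
  ]
}}

```text
clock: 28.15
position: [0.5912, -0.0254, 0.132]
ee_rot: [-0.123, 0.698, 0.695, 0.119]
contact_force: [1.0, -0.3, -1.4]
width: 0.029
gripper_force: 50.7
```

```bash
python3 -c "
from h import *
st();rects(optics.get_image('top'),.04)"
```

```text
t 28.15 p [ 0.5912 -0.0254  0.132 ] y-az -0.16 z [-0.004  0.337 -0.941] q [-0.36  0.42  1.61  0.34  1.27 -0.48] F [ 1.  -0.3 -1.4] w 0.029
[316.3 211.8] 494 [ 0.6215 -0.0051] [[0.638, 0.038], [0.639, -0.048], [0.605, -0.048], [0.604, 0.038]]
[346.  269.2] 97 [ 0.4863 -0.0584] [[0.516, -0.048], [0.517, -0.062], [0.457, -0.069], [0.455, -0.054]]
[324.1 268.8] 271 [ 0.4824 -0.0099] [[0.504, 0.024], [0.499, -0.046], [0.461, -0.043], [0.466, 0.026]]
```

Emit:
{"api": "send_rows", "payload": {
  "increments": [
    {"gripper": 1,"linear": [-0.021,-0.004,-0.02],"delta_rot": [0,0,0]},
    {"gripper": 1,"linear": [-0.021,-0.004,-0.06],"delta_rot": [0,0,0]},
    {"gripper": 1,"linear": [-0.021,-0.004,-0.09],"delta_rot": [0,0,0]},
    {"gripper": 1,"linear": [-0.021,-0.004,-0.107],"delta_rot": [0,0,0]},
    {"gripper": 1,"linear": [-0.021,-0.004,-0.107],"delta_rot": [0,0,0]},
    {"gripper": 0.1,"linear": [-0.021,-0.004,-0.107],"delta_rot": [0,0,0]},
    {"gripper": 0.1,"linear": [-0.021,-0.004,-0.107],"delta_rot": [0,0,0]},
    {"gripper": 0.1,"linear": [-0.021,-0.004,-0.07],"delta_rot": [0,0,0]}
  ]
}}

```text
clock: 29.0
position: [0.5668, -0.0273, 0.0556]
ee_rot: [-0.129, 0.698, 0.695, 0.116]
contact_force: [0.2, 0.3, 0.7]
width: 0.0382
gripper_force: 0.0
```

Emit:
{"api": "send_rows", "payload": {
  "increments": [
    {"gripper": 0.1,"linear": [0,0,0.05],"delta_rot": [0,0,0]},
    {"gripper": -0.6,"linear": [-0.02,0,0.1],"delta_rot": [-0.12,0,-0.02]},
    {"gripper": -0.6,"linear": [-0.06,0.0,0.13],"delta_rot": [-0.25,0,-0.04]},
    {"gripper": -0.6,"linear": [-0.1,0.04,0.13],"delta_rot": [-0.345,0,-0.04]},
    {"gripper": -0.6,"linear": [-0.15,0.08,0.13],"delta_rot": [-0.345,0,-0.04]},
    {"gripper": -0.6,"linear": [-0.2,0.12,0.13],"delta_rot": [-0.345,0,-0.04]},
    {"gripper": -0.6,"linear": [-0.23,0.16,0.13],"delta_rot": [-0.345,0,-0.04]},
    {"gripper": -0.6,"linear": [-0.23,0.16,0.13],"delta_rot": [-0.345,0,-0.04]}
  ]
}}

```text
clock: 29.8
position: [0.3368, 0.1333, 0.1891]
ee_rot: [-0.002, 0.723, 0.691, 0.0]
contact_force: [0.5, 1.2, 0.5]
width: 0.0683
gripper_force: 0.0
```

```bash
python3 - <<'E'
from h import *
st();t=optics.get_image('top');rects(t,.03)
g=cv2.cvtColor(t['pixels'],cv2.COLOR_BGR2HSV)
m=((g[...,2]>90)&(g[...,1]<70)).astype(np.uint8)  # tray floor, pale
m[:, :270]=0;m[:,400:]=0;m[:165]=0;m[320:]=0
for r in range(195,292,8): 
    xs=np.nonzero(m[r])[0]; print(r,(xs.min(),xs.max()) if len(xs) else None, end=' ')
mo=((g[...,0]>8)&(g[...,0]<18)&(g[...,2]>170)&(g[...,1]>100)).astype(np.uint8);mo[:260]=0;mo[320:]=0;mo[:,:300]=0;mo[:,400:]=0
k,l,q,c=cv2.connectedComponentsWithStats(mo)
for i in range(1,k):
    if q[i,4]>80:
        B=cv2.boxPoints(cv2.minAreaRect(np.argwhere(l==i)[:,::-1].astype(np.float32)));W=p2w(t,B,.104);print("\nbar",q[i],W[:,:2].mean(0),W[:,:2].round(3).tolist())
E
```

```text
t 29.8 p [0.3368 0.1333 0.1891] y-az -2.55 z [-0.002  0.003 -1.   ] q [ 0.18 -0.02  1.97  0.    1.19  0.22] F [0.5 1.2 0.5] w 0.0683
[356.4 235.8] 502 [ 0.5619 -0.0893] [[0.597, -0.071], [0.594, -0.113], [0.526, -0.107], [0.529, -0.066]]
[319.2 234.1] 397 [ 0.5714 -0.005 ] [[0.586, 0.033], [0.585, -0.044], [0.557, -0.043], [0.557, 0.033]]
[356.  267.3] 650 [ 0.4887 -0.0827] [[0.521, -0.058], [0.516, -0.113], [0.457, -0.107], [0.461, -0.053]]
[324.1 268.8] 274 [ 0.4837 -0.0102] [[0.506, 0.024], [0.5, -0.047], [0.462, -0.044], [0.467, 0.026]]
195 None 203 None 211 (np.int64(318), np.int64(376)) 219 (np.int64(299), np.int64(377)) 227 (np.int64(299), np.int64(377)) 235 (np.int64(299), np.int64(378)) 243 (np.int64(300), np.int64(378)) 251 (np.int64(299), np.int64(378)) 259 (np.int64(300), np.int64(379)) 267 (np.int64(300), np.int64(379)) 275 (np.int64(300), np.int64(380)) 283 (np.int64(300), np.int64(384)) 291 (np.int64(314), np.int64(315))
```

Emit:
{"api": "send_rows", "payload": {
  "increments": [
    {"gripper": -0.6,"linear": [0.015,-0.04,0],"delta_rot": [-0.003,-0.07,0]},
    {"gripper": -0.6,"linear": [0.03,-0.085,0],"delta_rot": [-0.006,-0.14,0]},
    {"gripper": -0.6,"linear": [0.05,-0.13,0],"delta_rot": [-0.009,-0.21,0]},
    {"gripper": -0.6,"linear": [0.069,-0.165,-0.015],"delta_rot": [-0.009,-0.21,0]},
    {"gripper": -0.6,"linear": [0.069,-0.175,-0.035],"delta_rot": [-0.009,-0.21,0]},
    {"gripper": -0.6,"linear": [0.069,-0.175,-0.035],"delta_rot": [-0.009,-0.21,0]},
    {"gripper": -0.6,"linear": [0.069,-0.175,-0.035],"delta_rot": [-0.009,-0.21,0]}
  ],
  "newtons": 60
}}

```text
clock: 30.55
position: [0.4082, -0.043, 0.1536]
ee_rot: [0.074, 0.719, 0.687, 0.072]
contact_force: [-0.1, -0.1, 1.0]
width: 0.068
gripper_force: 0.0
```

```bash
python3 -c "
from h import *
st()"
```

```text
t 30.55 p [ 0.4082 -0.043   0.1536] y-az -2.64 z [ 0.205 -0.007 -0.979] q [-0.33 -0.02  2.09  0.08  0.87 -0.33] F [-0.1 -0.1  1. ] w 0.068
```

Emit:
{"api": "send_rows", "payload": {
  "increments": [
    {"gripper": -0.6,"linear": [0.007,0,-0.04],"delta_rot": [0,0,0]},
    {"gripper": -0.6,"linear": [0.012,0,-0.068],"delta_rot": [0,0,0]},
    {"gripper": -0.6,"linear": [0.015,0,-0.078],"delta_rot": [0,0,0]},
    {"gripper": 0.0,"linear": [0.015,0,-0.078],"delta_rot": [0,0,0]},
    {"gripper": 0.15,"linear": [0.015,0,-0.078],"delta_rot": [0,0,0]},
    {"gripper": 0.25,"linear": [0.015,0,-0.078],"delta_rot": [0,0,0]},
    {"gripper": 0.35,"linear": [0.015,0,-0.078],"delta_rot": [0,0,0]},
    {"gripper": 1,"linear": [0.015,0,-0.078],"delta_rot": [0,0,0]}
  ]
}}

```text
clock: 31.35
position: [0.4241, -0.0429, 0.0769]
ee_rot: [0.075, 0.719, 0.687, 0.073]
contact_force: [-2.0, 2.8, 6.7]
width: 0.0292
gripper_force: 59.9
```

Emit:
{"api": "send_rows", "payload": {
  "increments": [
    {"gripper": 1,"linear": [0,0,0],"delta_rot": [0,0,0]},
    {"gripper": 1,"linear": [0,0,0],"delta_rot": [0,0,0]}
  ],
  "newtons": 110
}}

```text
clock: 31.55
position: [0.4241, -0.0429, 0.077]
ee_rot: [0.075, 0.719, 0.687, 0.073]
contact_force: [-1.8, 2.7, 9.3]
width: 0.0284
gripper_force: 108.3
```

```bash
python3 -c "
from h import *
st();rects(optics.get_image('top'),.03)"
```

```text
t 31.55 p [ 0.4241 -0.0429  0.077 ] y-az -2.56 z [ 0.208 -0.008 -0.978] q [-0.31  0.12  2.19  0.1   0.63 -0.34] F [-1.8  2.7  9.3] w 0.0284
[356.4 235. ] 504 [ 0.5624 -0.0901] [[0.597, -0.07], [0.596, -0.113], [0.528, -0.109], [0.529, -0.068]]
[319.2 233.6] 401 [ 0.5724 -0.0051] [[0.587, 0.033], [0.586, -0.044], [0.558, -0.043], [0.558, 0.033]]
[357.3 265.9] 560 [ 0.4887 -0.0827] [[0.521, -0.058], [0.516, -0.113], [0.457, -0.107], [0.461, -0.053]]
[322.5 268. ] 241 [ 0.4849 -0.0091] [[0.506, 0.024], [0.501, -0.045], [0.464, -0.042], [0.469, 0.026]]
```

Emit:
{"api": "send_rows", "payload": {
  "increments": [
    {"gripper": 1,"linear": [0,0,0.005],"delta_rot": [0,-0.01,0]},
    {"gripper": 1,"linear": [0,0,0.018],"delta_rot": [-0.001,-0.03,0]},
    {"gripper": 1,"linear": [0,0,0.038],"delta_rot": [-0.003,-0.06,0]},
    {"gripper": 1,"linear": [0,0,0.06],"delta_rot": [-0.004,-0.08,0]},
    {"gripper": 1,"linear": [0,0,0.085],"delta_rot": [-0.004,-0.08,0]},
    {"gripper": 1,"linear": [0,0,0.11],"delta_rot": [-0.004,-0.08,0]},
    {"gripper": 1,"linear": [0,0,0.13],"delta_rot": [-0.004,-0.08,0]},
    {"gripper": 1,"linear": [0,0,0.14],"delta_rot": [-0.004,-0.08,0]}
  ],
  "newtons": 120
}}

```text
clock: 32.4
position: [0.4235, -0.0433, 0.2176]
ee_rot: [0.104, 0.715, 0.684, 0.1]
contact_force: [1.0, -0.3, -4.2]
width: 0.0278
gripper_force: 119.2
```

Emit:
{"api": "send_rows", "payload": {
  "increments": [
    {"gripper": 1,"linear": [0.002,0.002,0.003],"delta_rot": [0,0,0.03]},
    {"gripper": 1,"linear": [0.008,0.008,0.005],"delta_rot": [0,0,0.09]},
    {"gripper": 1,"linear": [0.016,0.016,0.005],"delta_rot": [0,0,0.17]},
    {"gripper": 1,"linear": [0.024,0.026,0.005],"delta_rot": [0,0,0.25]},
    {"gripper": 1,"linear": [0.032,0.036,0.005],"delta_rot": [0,0,0.34]},
    {"gripper": 1,"linear": [0.04,0.046,0.005],"delta_rot": [0,0,0.43]},
    {"gripper": 1,"linear": [0.048,0.055,0.005],"delta_rot": [0,0,0.52]},
    {"gripper": 1,"linear": [0.055,0.062,0.005],"delta_rot": [0,0,0.6]}
  ]
}}

```text
clock: 33.2
position: [0.4778, 0.0191, 0.2196]
ee_rot: [0.068, 0.48, 0.866, 0.125]
contact_force: [0.4, 0.1, -4.8]
width: 0.0281
gripper_force: 119.3
```

```bash
python3 -c "
from h import *
st();rects(optics.get_image('top'),.18)"
```

```text
t 33.2 p [0.4778 0.0191 0.2196] y-az 32.03 z [ 0.237  0.151 -0.96 ] q [-0.27  0.02  1.89  0.24  1.05 -0.93] F [ 0.4  0.1 -4.8] w 0.0281
[288.  197.8] 661 [0.6212 0.0568] [[0.64, 0.093], [0.663, 0.056], [0.602, 0.021], [0.58, 0.057]]
[251.5 218.8] 526 [0.5828 0.1332] [[0.573, 0.173], [0.617, 0.109], [0.593, 0.093], [0.549, 0.157]]
[307.3 225.9] 705 [0.5557 0.0224] [[0.566, 0.063], [0.598, 0.015], [0.545, -0.018], [0.514, 0.029]]
[276.8 249.7] 365 [0.5111 0.0814] [[0.509, 0.122], [0.547, 0.061], [0.512, 0.04], [0.475, 0.101]]
```

Emit:
{"api": "send_rows", "payload": {
  "increments": [
    {"gripper": 1,"linear": [0.006,0.007,0.003],"delta_rot": [0,0,0.08]},
    {"gripper": 1,"linear": [0.014,0.015,0.007],"delta_rot": [0,0,0.17]},
    {"gripper": 1,"linear": [0.022,0.024,0.011],"delta_rot": [0,0,0.27]},
    {"gripper": 1,"linear": [0.03,0.033,0.013],"delta_rot": [0,0,0.37]},
    {"gripper": 1,"linear": [0.037,0.042,0.015],"delta_rot": [0,0,0.47]},
    {"gripper": 1,"linear": [0.043,0.049,0.015],"delta_rot": [0,0,0.56]},
    {"gripper": 1,"linear": [0.047,0.053,0.015],"delta_rot": [0,0,0.61]},
    {"gripper": 1,"linear": [0.0485,0.0544,0.015],"delta_rot": [0,0,0.625]}
  ]
}}

```text
clock: 34.05
position: [0.5274, 0.0726, 0.2348]
ee_rot: [0.027, 0.192, 0.971, 0.14]
contact_force: [0.5, 0.0, -5.0]
width: 0.0281
gripper_force: 119.3
```

```bash
cat >> h.py <<'E'
BO=np.array([.659,.3985]);A=np.radians(67.8);U=np.array([np.cos(A),np.sin(A)]);V=np.array([-U[1],U[0]])
def scoop():
    s,R=st();from scipy.spatial.transform import Rotation as Ro
    # scoop frame in tool: tool z=(sin12,0,-cos12), y=(cos12,0,sin12), x=y cross z
    a=np.radians(12);y=np.array([np.cos(a),0,np.sin(a)]);z=np.array([np.sin(a),0,-np.cos(a)]);T=np.c_[np.cross(y,z),y,z]
    S=R@T.T; tcp_in=np.array([-.115+.004,0,.069])
    for n,p in(("lip",(.09,0,0)),("lipwall",(.09,0,.044)),("rearbot",(-.09,0,0)),("grip",(-.115,0,.085))):
        w=s["position"]+S@(np.array(p)-tcp_in);d=w[:2]-BO;print(n,"bin x %.1f y %.1f z %.1f"%(1e3*d@U,1e3*d@V,1e3*w[2]),end="; ")
    print("pitch up %.1f roll %.1f yaw %.1f"%(np.degrees(np.arcsin(S[2,0])),np.degrees(np.arcsin(S[2,1])),np.degrees(np.arctan2(S[1,0],S[0,0]))))
E
python3 -c "
from h import *
scoop();rects(optics.get_image('top'),.18)"
```

```text
t 34.05 p [0.5274 0.0726 0.2348] y-az 67.61 z [ 0.106  0.261 -0.96 ] q [-0.19  0.15  1.7   0.3   1.25 -1.46] F [ 0.5  0.  -5. ] w 0.0281
lip bin x -145.8 y -1.9 z 181.3; lipwall bin x -149.1 y -1.9 z 225.2; rearbot bin x -325.2 y -1.3 z 167.6; grip bin x -356.6 y -1.3 z 250.5; pitch up 4.4 roll 0.1 yaw 67.6
[224.4 199.9] 702 [0.6261 0.1871] [[0.621, 0.228], [0.662, 0.211], [0.631, 0.146], [0.59, 0.163]]
[255.6 211. ] 632 [0.5915 0.1204] [[0.577, 0.161], [0.633, 0.138], [0.605, 0.08], [0.551, 0.103]]
[205.3 237.7] 558 [0.5505 0.2285] [[0.518, 0.256], [0.594, 0.228], [0.583, 0.201], [0.507, 0.229]]
[245.3 248.7] 398 [0.5203 0.1438] [[0.496, 0.178], [0.563, 0.148], [0.545, 0.11], [0.478, 0.14]]
```

```bash
cat >> h.py <<'E'
def plan(seq,y=0.,p0=None,a0=None):
    """seq of (lip bin x mm, z mm, pitch-up deg) -> shifts from the present pose"""
    s,R=st();a=np.radians(12);Y=np.array([np.cos(a),0,np.sin(a)]);Z=np.array([np.sin(a),0,-np.cos(a)]);T=np.c_[np.cross(Y,Z),Y,Z]
    from scipy.spatial.transform import Rotation as Ro
    for x,z,p in seq:
        b=np.radians(p);ex=np.r_[U*np.cos(b),np.sin(b)];ey=np.r_[V,0];S=np.c_[ex,ey,np.cross(ex,ey)]
        lip=np.r_[BO+U*x/1e3+V*y/1e3,z/1e3];tcp=lip+S@np.array([-.201,0,.069])
        rv=Ro.from_matrix(S@T@R.T).as_rotvec();print((x,z,p),"lin",(tcp-s["position"]).round(4).tolist(),"rot",rv.round(4).tolist())
E
python3 -c "
from h import *
plan([(-145,160,0),(-125,155,0),(-105,152,0),(-85,152,0),(-65,152,0),(-45,152,0)])"
```

```text
t 34.1 p [0.5274 0.0728 0.2349] y-az 67.6 z [ 0.106  0.261 -0.959] q [-0.19  0.15  1.7   0.3   1.25 -1.46] F [ 0.6 -0.  -5.2] w 0.0285
(-145, 160, 0) lin [0.0009, 0.0054, -0.0059] rot [-0.0712, 0.0279, 0.0032]
(-125, 155, 0) lin [0.0084, 0.0239, -0.0109] rot [-0.0712, 0.0279, 0.0032]
(-105, 152, 0) lin [0.016, 0.0424, -0.0139] rot [-0.0712, 0.0279, 0.0032]
(-85, 152, 0) lin [0.0235, 0.0609, -0.0139] rot [-0.0712, 0.0279, 0.0032]
(-65, 152, 0) lin [0.0311, 0.0794, -0.0139] rot [-0.0712, 0.0279, 0.0032]
(-45, 152, 0) lin [0.0387, 0.0979, -0.0139] rot [-0.0712, 0.0279, 0.0032]
```

Emit:
{"api": "send_rows", "payload": {
  "increments": [
    {"gripper": 1,"linear": [0,0.002,-0.002],"delta_rot": [-0.02,0.008,0.001]},
    {"gripper": 1,"linear": [0.001,0.005,-0.006],"delta_rot": [-0.05,0.02,0.002]},
    {"gripper": 1,"linear": [0.004,0.012,-0.009],"delta_rot": [-0.071,0.028,0.003]},
    {"gripper": 1,"linear": [0.007,0.02,-0.011],"delta_rot": [-0.071,0.028,0.003]},
    {"gripper": 1,"linear": [0.01,0.028,-0.012],"delta_rot": [-0.071,0.028,0.003]},
    {"gripper": 1,"linear": [0.013,0.035,-0.013],"delta_rot": [-0.071,0.028,0.003]},
    {"gripper": 1,"linear": [0.016,0.0424,-0.014],"delta_rot": [-0.071,0.028,0.003]},
    {"gripper": 1,"linear": [0.018,0.049,-0.014],"delta_rot": [-0.071,0.028,0.003]}
  ]
}}

```text
clock: 34.9
position: [0.5453, 0.1225, 0.2213]
ee_rot: [0.02, 0.192, 0.976, 0.103]
contact_force: [-0.7, -0.4, -5.5]
width: 0.0284
gripper_force: 119.3
```

```bash
python3 -c "
from h import *
scoop();rects(optics.get_image('top'),.18)
plan([(-80,152,0),(-60,150,0),(-45,148,0)])"
```

```text
t 34.9 p [0.5453 0.1225 0.2213] y-az 67.78 z [ 0.078  0.193 -0.978] q [-0.03  0.2   1.65  0.21  1.22 -1.28] F [-0.7 -0.4 -5.5] w 0.0284
lip bin x -97.5 y 1.0 z 152.4; lipwall bin x -97.5 y 1.0 z 196.4; rearbot bin x -277.5 y 1.0 z 152.3; grip bin x -302.6 y 1.0 z 237.3; pitch up 0.0 roll 0.0 yaw 67.8
[204.4 197.3] 653 [0.6348 0.2281] [[0.629, 0.268], [0.67, 0.252], [0.64, 0.188], [0.6, 0.205]]
[222.7 210.1] 86 [0.6093 0.191 ] [[0.588, 0.202], [0.634, 0.191], [0.631, 0.18], [0.584, 0.191]]
[184.3 233.8] 515 [0.5617 0.2707] [[0.53, 0.297], [0.604, 0.27], [0.593, 0.245], [0.52, 0.271]]
[221.7 245.6] 329 [0.5326 0.1869] [[0.509, 0.22], [0.574, 0.191], [0.556, 0.154], [0.492, 0.183]]
t 34.95 p [0.5456 0.1236 0.2215] y-az 67.8 z [ 0.079  0.195 -0.978] q [-0.03  0.2   1.65  0.21  1.22 -1.28] F [-0.8  1.3 -3.8] w 0.0281
(-80, 152, 0) lin [0.0072, 0.0148, -0.0005] rot [-0.0025, 0.0004, -0.0001]
(-60, 150, 0) lin [0.0148, 0.0333, -0.0025] rot [-0.0025, 0.0004, -0.0001]
(-45, 148, 0) lin [0.0205, 0.0472, -0.0045] rot [-0.0025, 0.0004, -0.0001]
```

Emit:
{"api": "send_rows", "payload": {
  "increments": [
    {"gripper": 1,"linear": [0.003,0.006,0],"delta_rot": [0,0,0]},
    {"gripper": 1,"linear": [0.006,0.013,0],"delta_rot": [0,0,0]},
    {"gripper": 1,"linear": [0.009,0.02,0],"delta_rot": [0,0,0]},
    {"gripper": 1,"linear": [0.012,0.027,-0.001],"delta_rot": [0,0,0]},
    {"gripper": 1,"linear": [0.015,0.034,-0.002],"delta_rot": [0,0,0]},
    {"gripper": 1,"linear": [0.018,0.041,-0.003],"delta_rot": [0,0,0]},
    {"gripper": 1,"linear": [0.02,0.046,-0.004],"delta_rot": [0,0,0]},
    {"gripper": 1,"linear": [0.02,0.046,-0.004],"delta_rot": [0,0,0]}
  ]
}}

```text
clock: 35.75
position: [0.5652, 0.1684, 0.2171]
ee_rot: [0.02, 0.191, 0.976, 0.103]
contact_force: [-1.1, -4.1, -4.6]
width: 0.028
gripper_force: 119.5
```

```bash
python3 -c "
from h import *
scoop();rects(optics.get_image('top'),.18)
plan([(-42,143,-6),(-38,135,-12),(-34,124,-18),(-30,112,-25),(-28,100,-32),(-26,88,-39),(-25,78,-45),(-25,70,-50)])"
```

```text
t 35.75 p [0.5652 0.1684 0.2171] y-az 67.82 z [ 0.078  0.193 -0.978] q [ 0.05  0.25  1.6   0.2   1.21 -1.19] F [-1.1 -4.1 -4.6] w 0.028
lip bin x -47.4 y -0.0 z 148.2; lipwall bin x -47.5 y -0.0 z 192.2; rearbot bin x -227.4 y -0.1 z 148.1; grip bin x -252.5 y -0.1 z 233.1; pitch up 0.0 roll 0.0 yaw 67.8
[179.  189.6] 491 [0.6547 0.2742] [[0.647, 0.312], [0.688, 0.298], [0.662, 0.236], [0.621, 0.251]]
[162. 226.] 512 [0.5814 0.3162] [[0.55, 0.343], [0.624, 0.315], [0.613, 0.29], [0.539, 0.317]]
[194.8 242.5] 147 [0.5464 0.2526] [[0.573, 0.261], [0.571, 0.243], [0.52, 0.244], [0.521, 0.262]]
t 35.8 p [0.5651 0.168  0.2171] y-az 67.81 z [ 0.078  0.193 -0.978] q [ 0.05  0.25  1.6   0.2   1.21 -1.2 ] F [-0.7 -4.2 -4.6] w 0.0285
(-42, 143, -6) lin [0.0052, 0.0132, 0.0155] rot [-0.0972, 0.0392, -0.0002]
(-38, 135, -12) lin [0.0107, 0.0266, 0.0272] rot [-0.1942, 0.0787, -0.0002]
(-34, 124, -18) lin [0.0169, 0.0418, 0.0346] rot [-0.2911, 0.1183, -0.0001]
(-30, 112, -25) lin [0.0248, 0.0611, 0.0424] rot [-0.4043, 0.1644, -0.0001]
(-28, 100, -32) lin [0.0327, 0.0806, 0.0479] rot [-0.5174, 0.2106, -0.0001]
(-26, 88, -39) lin [0.0415, 0.102, 0.051] rot [-0.6305, 0.2567, -0.0001]
(-25, 78, -45) lin [0.0492, 0.121, 0.0518] rot [-0.7275, 0.2963, -0.0]
(-25, 70, -50) lin [0.0556, 0.1367, 0.0512] rot [-0.8082, 0.3293, -0.0]
```

Emit:
{"api": "send_rows", "payload": {
  "increments": [
    {"gripper": 1,"linear": [0.0026,0.0066,0.008],"delta_rot": [-0.049,0.02,0]},
    {"gripper": 1,"linear": [0.0052,0.0132,0.0155],"delta_rot": [-0.0972,0.0392,0]},
    {"gripper": 1,"linear": [0.0107,0.0266,0.0272],"delta_rot": [-0.1942,0.0787,0]},
    {"gripper": 1,"linear": [0.0169,0.0418,0.0346],"delta_rot": [-0.2911,0.1183,0]},
    {"gripper": 1,"linear": [0.0248,0.0611,0.0424],"delta_rot": [-0.4043,0.1644,0]},
    {"gripper": 1,"linear": [0.0327,0.0806,0.0479],"delta_rot": [-0.5174,0.2106,0]},
    {"gripper": 1,"linear": [0.0415,0.102,0.051],"delta_rot": [-0.6305,0.2567,0]},
    {"gripper": 1,"linear": [0.0492,0.121,0.0518],"delta_rot": [-0.7275,0.2963,0]}
  ]
}}

```text
clock: 36.6
position: [0.6145, 0.2919, 0.2693]
ee_rot: [-0.055, 0.184, 0.941, -0.278]
contact_force: [0.8, -2.7, -3.2]
width: 0.0281
gripper_force: 119.7
```

```bash
python3 -c "
from h import *
scoop();rects(optics.get_image('top'),.18)
plan([(-25,78,-45),(-25,70,-50)])"
```

```text
t 36.6 p [0.6145 0.2919 0.2693] y-az 67.91 z [-0.206 -0.503 -0.839] q [ 0.52  0.71  0.81 -0.39  2.06 -0.77] F [ 0.8 -2.7 -3.2] w 0.0281
lip bin x -22.0 y 1.2 z 78.5; lipwall bin x 9.1 y 1.2 z 109.6; rearbot bin x -149.4 y 0.9 z 205.6; grip bin x -107.1 y 0.9 z 283.4; pitch up -44.9 roll 0.1 yaw 67.9
t 36.65 p [0.616  0.2975 0.2606] y-az 68.52 z [-0.209 -0.506 -0.837] q [ 0.53  0.72  0.8  -0.39  2.06 -0.77] F [  0.7   3.  -11.2] w 0.0281
(-25, 78, -45) lin [-0.0017, -0.0086, 0.0083] rot [0.0004, -0.0088, -0.0073]
(-25, 70, -50) lin [0.0047, 0.0072, 0.0077] rot [-0.0805, 0.0239, -0.0069]
```

Emit:
{"api": "send_rows", "payload": {
  "increments": [
    {"gripper": 1,"linear": [0,0,0],"delta_rot": [0,0,0]},
    {"gripper": 1,"linear": [0,0,0],"delta_rot": [0,0,0]},
    {"gripper": 1,"linear": [0.003,0.008,0],"delta_rot": [-0.04,0.017,0]},
    {"gripper": 1,"linear": [0.0064,0.0158,-0.0006],"delta_rot": [-0.081,0.033,0]},
    {"gripper": 1,"linear": [0.0064,0.0158,-0.0006],"delta_rot": [-0.081,0.033,0]},
    {"gripper": 1,"linear": [0.0064,0.0158,-0.0006],"delta_rot": [-0.081,0.033,0]},
    {"gripper": 1,"linear": [0.0064,0.0158,-0.0006],"delta_rot": [-0.081,0.033,0]},
    {"gripper": 1,"linear": [0.0064,0.0158,-0.0006],"delta_rot": [-0.081,0.033,0]}
  ]
}}

```text
clock: 37.45
position: [0.6205, 0.3039, 0.2705]
ee_rot: [-0.062, 0.183, 0.928, -0.318]
contact_force: [-1.5, -1.6, -3.6]
width: 0.0282
gripper_force: 120.0
```

```bash
python3 - <<'E'
from h import *
scoop()
for n in("top","scene"):
    im=optics.get_image(n)["pixels"];g=cv2.cvtColor(im,cv2.COLOR_BGR2HSV)
    m=((g[...,0]<14)&(g[...,1]>120)&(g[...,2]>60)).astype(np.uint8);k,l,q,c=cv2.connectedComponentsWithStats(m)
    print(n,[(c[i].round().tolist(),int(q[i,4])) for i in range(1,k) if q[i,4]>15])
plan([(-25,120,-25),(-40,150,0),(-100,155,0),(-150,160,2)])
E
```

```text
t 37.45 p [0.6205 0.3039 0.2705] y-az 67.67 z [-0.232 -0.568 -0.79 ] q [ 0.55  0.78  0.71 -0.45  2.16 -0.79] F [-1.5 -1.6 -3.6] w 0.0282
lip bin x -25.2 y -0.5 z 72.3; lipwall bin x 8.4 y -0.5 z 100.7; rearbot bin x -141.3 y -0.2 z 209.9; grip bin x -92.5 y -0.1 z 283.8; pitch up -49.8 roll -0.1 yaw 67.6
top [([334.0, 241.0], 8685), ([345.0, 209.0], 20), ([334.0, 215.0], 19), ([127.0, 234.0], 39)]
scene [([180.0, 47.0], 3905), ([331.0, 30.0], 2026), ([379.0, 19.0], 40), ([6.0, 166.0], 22), ([15.0, 182.0], 24), ([2.0, 193.0], 19), ([292.0, 298.0], 4395), ([58.0, 371.0], 39)]
t 37.55 p [0.6206 0.3042 0.2701] y-az 67.67 z [-0.232 -0.569 -0.789] q [ 0.55  0.78  0.71 -0.45  2.16 -0.79] F [-0.7 -2.1 -2.3] w 0.028
(-25, 120, -25) lin [-0.0289, -0.0705, -0.0027] rot [0.4026, -0.163, 0.0015]
(-40, 150, 0) lin [-0.0527, -0.1288, -0.0511] rot [0.8065, -0.3282, 0.0017]
(-100, 155, 0) lin [-0.0753, -0.1843, -0.0461] rot [0.8065, -0.3282, 0.0017]
(-150, 160, 2) lin [-0.0951, -0.2328, -0.0482] rot [0.8388, -0.3414, 0.0018]
```

```bash
python3 - <<'E'
from h import *
t=optics.get_image("top")
for n,(x,y,z) in dict(lip=(-25,0,72),lipL=(-25,90,72),lipR=(-25,-90,72),grip=(-92,0,284),gripL=(-92,56,284),gripR=(-92,-56,284),rearL=(-141,95,210),rearR=(-141,-95,210),sillL=(-120,135,135),hingeL=(-56,113,243)).items():
    print(n,w2p(t,[np.r_[BO+U*x/1e3+V*y/1e3,z/1e3]]).round()[0],end=" ")
im=t["pixels"][225:245,115:140];print();print(im[8:14:2,6:20:3].tolist())
f=[get_state()["contact_force"].round(2).tolist()];print(f)
E
```

```text
lip [150. 209.] lipL [135. 246.] lipR [164. 173.] grip [147. 191.] gripL [136. 219.] gripR [158. 164.] rearL [164. 254.] rearR [198. 166.] sillL [158. 275.] hingeL [115. 246.] 
[[[50, 53, 58], [35, 47, 83], [22, 42, 89], [28, 39, 66], [59, 64, 66]], [[53, 57, 62], [27, 43, 78], [22, 39, 81], [35, 43, 65], [58, 62, 65]], [[57, 60, 66], [50, 56, 68], [45, 53, 66], [50, 57, 64], [58, 63, 66]]]
[[-1.19, -2.03, -2.21]]
```

```bash
python3 -c "
from h import *
plan([(-25,72,-50),(-15,66,-58),(-20,80,-58)])"
```

```text
t 37.6 p [0.6207 0.3043 0.2699] y-az 67.68 z [-0.232 -0.569 -0.789] q [ 0.55  0.78  0.71 -0.45  2.16 -0.79] F [-1.2 -2.  -2.2] w 0.0283
(-25, 72, -50) lin [0.0, 0.0003, 0.0005] rot [-0.0011, 0.0021, 0.001]
(-15, 66, -58) lin [0.0145, 0.0358, 0.0031] rot [-0.1304, 0.0549, 0.0009]
(-20, 80, -58) lin [0.0126, 0.0312, 0.0171] rot [-0.1304, 0.0549, 0.0009]
```

Emit:
{"api": "send_rows", "payload": {
  "increments": [
    {"gripper": 1,"linear": [0.007,0.018,0.002],"delta_rot": [-0.065,0.027,0]},
    {"gripper": 1,"linear": [0.0145,0.0358,0.003],"delta_rot": [-0.13,0.055,0]},
    {"gripper": 1,"linear": [0.0126,0.0312,0.017],"delta_rot": [-0.13,0.055,0]},
    {"gripper": 1,"linear": [0.0145,0.0358,0.003],"delta_rot": [-0.13,0.055,0]},
    {"gripper": 1,"linear": [0.0126,0.0312,0.017],"delta_rot": [-0.13,0.055,0]},
    {"gripper": 1,"linear": [0.0145,0.0358,0.003],"delta_rot": [-0.13,0.055,0]},
    {"gripper": 1,"linear": [0.0145,0.0358,0.003],"delta_rot": [-0.13,0.055,0]},
    {"gripper": 1,"linear": [0.0145,0.0358,0.003],"delta_rot": [-0.13,0.055,0]}
  ]
}}

```text
clock: 38.4
position: [0.635, 0.3396, 0.2749]
ee_rot: [-0.075, 0.178, 0.904, -0.382]
contact_force: [-1.2, -2.0, -2.2]
width: 0.0282
gripper_force: 121.5
```

```bash
python3 - <<'E'
from h import *
scoop()
im=optics.get_image("top")["pixels"];g=cv2.cvtColor(im,cv2.COLOR_BGR2HSV)
m=((g[...,0]<14)&(g[...,1]>100)&(g[...,2]>50)).astype(np.uint8);m[:,260:]=0;k,l,q,c=cv2.connectedComponentsWithStats(m)
print([(c[i].round().tolist(),q[i].tolist()) for i in range(1,k) if q[i,4]>4])
plan([(-25,72,-50),(-25,85,-45),(-25,120,-25),(-40,150,0),(-100,155,0),(-150,160,2)])
E
```

```text
t 38.4 p [0.635  0.3396 0.2749] y-az 67.69 z [-0.271 -0.664 -0.697] q [ 0.6   0.94  0.44 -0.61  2.37 -0.9 ] F [-1.2 -2.  -2.2] w 0.0282
lip bin x -15.1 y -0.2 z 68.0; lipwall bin x 22.2 y -0.3 z 91.4; rearbot bin x -110.8 y -0.0 z 220.4; grip bin x -52.2 y -0.0 z 286.8; pitch up -57.9 roll -0.1 yaw 67.7
[]
t 38.45 p [0.635  0.3398 0.2747] y-az 67.69 z [-0.271 -0.664 -0.696] q [ 0.6   0.94  0.44 -0.61  2.37 -0.9 ] F [-1.5 -2.2 -3.3] w 0.0281
(-25, 72, -50) lin [-0.0143, -0.0351, -0.0044] rot [0.1274, -0.0511, 0.0011]
(-25, 85, -45) lin [-0.0207, -0.0509, 0.0012] rot [0.2082, -0.0842, 0.0012]
(-25, 120, -25) lin [-0.0433, -0.1061, -0.0072] rot [0.5313, -0.2162, 0.0013]
(-40, 150, 0) lin [-0.0671, -0.1645, -0.0557] rot [0.9352, -0.3814, 0.0014]
(-100, 155, 0) lin [-0.0897, -0.22, -0.0507] rot [0.9352, -0.3814, 0.0014]
(-150, 160, 2) lin [-0.1095, -0.2684, -0.0528] rot [0.9675, -0.3946, 0.0014]
```

Emit:
{"api": "send_rows", "payload": {
  "increments": [
    {"gripper": 1,"linear": [-0.0143,-0.0351,-0.003],"delta_rot": [0.1274,-0.0511,0]},
    {"gripper": 1,"linear": [-0.0207,-0.0509,0.0012],"delta_rot": [0.2082,-0.0842,0]},
    {"gripper": 1,"linear": [-0.028,-0.069,0.001],"delta_rot": [0.315,-0.128,0]},
    {"gripper": 1,"linear": [-0.036,-0.088,-0.003],"delta_rot": [0.423,-0.172,0]},
    {"gripper": 1,"linear": [-0.0433,-0.1061,-0.0072],"delta_rot": [0.5313,-0.2162,0]},
    {"gripper": 1,"linear": [-0.052,-0.127,-0.022],"delta_rot": [0.665,-0.271,0]},
    {"gripper": 1,"linear": [-0.06,-0.146,-0.038],"delta_rot": [0.8,-0.326,0]},
    {"gripper": 1,"linear": [-0.0671,-0.1645,-0.055],"delta_rot": [0.9352,-0.3814,0]}
  ]
}}

```text
clock: 39.25
position: [0.5659, 0.1741, 0.218]
ee_rot: [0.021, 0.19, 0.976, 0.102]
contact_force: [-1.4, -2.6, -4.9]
width: 0.0282
gripper_force: 121.6
```

```bash
python3 - <<'E'
from h import *
scoop()
im=optics.get_image("top")["pixels"];g=cv2.cvtColor(im,cv2.COLOR_BGR2HSV)
m=((g[...,0]<14)&(g[...,1]>100)&(g[...,2]>50)).astype(np.uint8);m[:,260:]=0;k,l,q,c=cv2.connectedComponentsWithStats(m)
print([(c[i].round().tolist(),q[i].tolist()) for i in range(1,k) if q[i,4]>4])
plan([(-40,150,0),(-100,155,0),(-180,165,0)])
E
```

```text
t 39.25 p [0.5659 0.1741 0.218 ] y-az 67.98 z [ 0.08   0.191 -0.978] q [ 0.07  0.25  1.6   0.2   1.21 -1.18] F [-1.4 -2.6 -4.9] w 0.0282
lip bin x -42.1 y 1.7 z 148.7; lipwall bin x -42.0 y 1.9 z 192.7; rearbot bin x -222.1 y 1.3 z 148.9; grip bin x -247.0 y 1.5 z 234.0; pitch up -0.1 roll -0.2 yaw 67.9
[([144.0, 196.0], [140, 185, 10, 23, 59]), ([129.0, 234.0], [128, 232, 3, 4, 8])]
t 39.3 p [0.5564 0.1657 0.2099] y-az 67.44 z [ 0.065  0.186 -0.98 ] q [ 0.05  0.24  1.62  0.2   1.21 -1.19] F [ -9.7  -8.6 -10.7] w 0.0282
(-40, 150, 0) lin [0.0115, 0.0097, 0.0091] rot [0.006, -0.0148, 0.0039]
(-100, 155, 0) lin [-0.0112, -0.0459, 0.0141] rot [0.006, -0.0148, 0.0039]
(-180, 165, 0) lin [-0.0414, -0.1199, 0.0241] rot [0.006, -0.0148, 0.0039]
```

```bash
python3 - <<'E'
from h import *
t=optics.get_image("top")
for uv in[(144,196),(129,234),(149,186),(141,207)]:
    for z in(.03,.1,.15,.2,.245):
        w=p2w(t,[uv],z)[0];d=(w[:2]-BO)*1e3;print(uv,z,"bin x %.0f y %.0f"%(d@U,d@V),end=" | ")
    print()
im=t["pixels"];g=cv2.cvtColor(im,cv2.COLOR_BGR2HSV)
for r in range(184,212,4): print(r,[tuple(int(v) for v in im[r,c][::-1]) for c in range(134,160,4)])
m=((g[...,0]<14)&(g[...,1]>100)&(g[...,2]>50)).astype(np.uint8);m[:,260:]=0;k,l,q,c=cv2.connectedComponentsWithStats(m)
print([(c[i].round().tolist(),q[i].tolist()) for i in range(1,k) if q[i,4]>4]);st()
E
```

```text
(144, 196) 0.03 bin x 16 y -31 | (144, 196) 0.1 bin x -13 y -19 | (144, 196) 0.15 bin x -34 y -11 | (144, 196) 0.2 bin x -55 y -3 | (144, 196) 0.245 bin x -74 y 4 | 
(129, 234) 0.03 bin x 16 y 66 | (129, 234) 0.1 bin x -13 y 71 | (129, 234) 0.15 bin x -34 y 75 | (129, 234) 0.2 bin x -55 y 79 | (129, 234) 0.245 bin x -74 y 83 | 
(149, 186) 0.03 bin x 14 y -57 | (149, 186) 0.1 bin x -15 y -44 | (149, 186) 0.15 bin x -36 y -35 | (149, 186) 0.2 bin x -57 y -26 | (149, 186) 0.245 bin x -75 y -18 | 
(141, 207) 0.03 bin x 13 y -3 | (141, 207) 0.1 bin x -16 y 6 | (141, 207) 0.15 bin x -37 y 13 | (141, 207) 0.2 bin x -58 y 20 | (141, 207) 0.245 bin x -76 y 26 | 
184 [(64, 61, 56), (51, 49, 46), (45, 42, 39), (61, 56, 52), (53, 49, 44), (50, 46, 42), (65, 60, 55)]
188 [(62, 59, 56), (39, 38, 36), (54, 50, 46), (61, 57, 51), (54, 51, 45), (51, 46, 42), (81, 75, 69)]
192 [(54, 52, 48), (42, 40, 37), (57, 53, 49), (55, 52, 45), (52, 49, 44), (59, 54, 50), (85, 78, 72)]
196 [(43, 41, 39), (53, 49, 47), (66, 61, 55), (52, 48, 43), (51, 47, 42), (75, 69, 63), (86, 79, 75)]
200 [(38, 36, 33), (56, 52, 49), (57, 53, 48), (52, 49, 44), (54, 50, 46), (85, 78, 72), (101, 93, 88)]
204 [(49, 44, 41), (62, 58, 53), (53, 49, 43), (51, 48, 44), (66, 62, 55), (85, 79, 74), (144, 132, 125)]
208 [(55, 51, 49), (61, 57, 51), (51, 47, 42), (53, 49, 46), (80, 75, 68), (92, 84, 79), (159, 146, 137)]
[]
t 39.35 p [0.5578 0.1675 0.2115] y-az 67.36 z [ 0.062  0.184 -0.981] q [ 0.06  0.25  1.61  0.19  1.21 -1.18] F [-2.7 -2.9 -4. ] w 0.0282
```

Emit:
{"api": "send_rows", "payload": {
  "increments": [
    {"gripper": 1,"linear": [-0.003,-0.008,0.003],"delta_rot": [0,0,0]},
    {"gripper": 1,"linear": [-0.008,-0.02,0.005],"delta_rot": [0,0,0]},
    {"gripper": 1,"linear": [-0.015,-0.037,0.006],"delta_rot": [0,0,0]},
    {"gripper": 1,"linear": [-0.022,-0.055,0.007],"delta_rot": [0,0,0]},
    {"gripper": 1,"linear": [-0.03,-0.073,0.009],"delta_rot": [0,0,0]},
    {"gripper": 1,"linear": [-0.038,-0.092,0.012],"delta_rot": [0,0,0]},
    {"gripper": 1,"linear": [-0.046,-0.111,0.015],"delta_rot": [0,0,0]},
    {"gripper": 1,"linear": [-0.053,-0.13,0.015],"delta_rot": [0,0,0]}
  ]
}}

```text
clock: 40.15
position: [0.5177, 0.0464, 0.2347]
ee_rot: [0.023, 0.189, 0.976, 0.102]
contact_force: [0.4, -0.1, -1.1]
width: 0.0281
gripper_force: 122.4
```

```bash
python3 - <<'E'
from h import *
import pickle
scoop()
for n in("top","scene"):
    d=optics.get_image(n);im=d["pixels"];o=pickle.load(open("d0.pkl","rb"))[n]["pixels"]
    g=cv2.cvtColor(im,cv2.COLOR_BGR2HSV)
    m=((g[...,0]<14)&(g[...,1]>120)&(g[...,2]>60)).astype(np.uint8);k,l,q,c=cv2.connectedComponentsWithStats(m)
    print(n,[(c[i].round().tolist(),int(q[i,4])) for i in range(1,k) if q[i,4]>15])
    # flap / bystander change vs. start
    df=np.abs(im.astype(int)-o).max(2)
    R=dict(top=dict(flap=(120,140,195,260),mug=(272,126,330,175),bowl=(378,115,440,175),sponge=(165,320,200,360)),scene=dict(flap=(415,195,445,290),mug=(322,300,372,352),bowl=(215,322,275,370),sponge=(374,215,393,242)))[n]
    for b,(x0,y0,x1,y1) in R.items(): print(b,df[y0:y1,x0:x1].mean().round(1),(df[y0:y1,x0:x1]>50).mean().round(3),end="; ")
    print()
E
```

```text
t 40.15 p [0.5177 0.0464 0.2347] y-az 68.12 z [ 0.083  0.19  -0.978] q [-0.19  0.15  1.69  0.21  1.27 -1.44] F [ 0.4 -0.1 -1.1] w 0.0281
lip bin x -178.4 y -1.8 z 165.6; lipwall bin x -178.4 y -1.5 z 209.6; rearbot bin x -358.4 y -2.5 z 165.7; grip bin x -383.4 y -2.1 z 250.7; pitch up -0.0 roll -0.4 yaw 68.0
top [([287.0, 185.0], 45), ([309.0, 281.0], 420), ([339.0, 280.0], 769), ([367.0, 280.0], 40), ([386.0, 283.0], 22)]
flap 5.4 0.009; mug 8.0 0.027; bowl 5.9 0.0; sponge 6.7 0.0; 
scene [([169.0, 49.0], 3476), ([354.0, 13.0], 777), ([343.0, 51.0], 615), ([1.0, 156.0], 17), ([6.0, 158.0], 16), ([6.0, 176.0], 69), ([11.0, 191.0], 17), ([291.0, 302.0], 3406), ([300.0, 288.0], 20)]
flap 8.6 0.021; mug 12.9 0.088; bowl 8.2 0.005; sponge 106.2 0.844;
```

The tray is empty, no scrap is in sight and the flap is shut. Taking the scoop back to the board.

Emit:
{"api": "send_rows", "payload": {
  "increments": [
    {"gripper": 1,"linear": [-0.005,-0.01,0],"delta_rot": [0,0,-0.1]},
    {"gripper": 1,"linear": [-0.012,-0.02,0],"delta_rot": [0,0,-0.22]},
    {"gripper": 1,"linear": [-0.02,-0.032,0],"delta_rot": [0,0,-0.35]},
    {"gripper": 1,"linear": [-0.028,-0.044,0],"delta_rot": [0,0,-0.48]},
    {"gripper": 1,"linear": [-0.036,-0.056,0],"delta_rot": [0,0,-0.61]},
    {"gripper": 1,"linear": [-0.044,-0.067,0],"delta_rot": [0,0,-0.74]},
    {"gripper": 1,"linear": [-0.05,-0.077,0],"delta_rot": [0,0,-0.87]},
    {"gripper": 1,"linear": [-0.055,-0.084,0],"delta_rot": [0,0,-1.0]}
  ]
}}

```text
clock: 41.05
position: [0.4618, -0.0372, 0.2336]
ee_rot: [0.067, 0.637, 0.764, 0.081]
contact_force: [0.3, -0.6, -1.9]
width: 0.0283
gripper_force: 122.4
```

Emit:
{"api": "send_rows", "payload": {
  "increments": [
    {"gripper": 1,"linear": [-0.002,-0.003,0],"delta_rot": [0,0,-0.1]},
    {"gripper": 1,"linear": [-0.004,-0.004,0],"delta_rot": [0,0,-0.17]},
    {"gripper": 1,"linear": [-0.004,-0.004,0],"delta_rot": [0,0,-0.2]},
    {"gripper": 1,"linear": [-0.004,-0.004,0],"delta_rot": [0,0,-0.2]},
    {"gripper": 1,"linear": [-0.004,-0.004,0],"delta_rot": [0,0,-0.2]}
  ]
}}

```text
clock: 41.55
position: [0.4574, -0.0408, 0.2328]
ee_rot: [0.074, 0.708, 0.699, 0.074]
contact_force: [-0.5, 0.5, -2.4]
width: 0.0284
gripper_force: 122.4
```

```bash
python3 - <<'E'
from h import *
scoop();t=optics.get_image("top");rects(t,.18)
E
```

```text
t 41.55 p [ 0.4574 -0.0408  0.2328] y-az -0.76 z [ 0.208 -0.001 -0.978] q [-0.29 -0.01  1.87  0.07  1.08 -0.3 ] F [-0.5  0.5 -2.4] w 0.0284
lip bin x -409.3 y -166.4 z 163.8; lipwall bin x -409.4 y -166.4 z 207.8; rearbot bin x -475.2 y 1.1 z 163.8; grip bin x -484.4 y 24.4 z 248.8; pitch up -0.0 roll 0.1 yaw -0.7
```

Emit:
{"api": "send_rows", "payload": {
  "increments": [
    {"gripper": 1,"linear": [0.002,-0.001,-0.03],"delta_rot": [0,0,0]},
    {"gripper": 1,"linear": [0.002,-0.001,-0.065],"delta_rot": [0,0,0]},
    {"gripper": 1,"linear": [0.002,-0.001,-0.1],"delta_rot": [0,0,0]},
    {"gripper": 1,"linear": [0.002,-0.001,-0.125],"delta_rot": [0,0,0]},
    {"gripper": 1,"linear": [0.002,-0.001,-0.142],"delta_rot": [0,0,0]},
    {"gripper": 1,"linear": [0.002,-0.001,-0.15],"delta_rot": [0,0,0]},
    {"gripper": 1,"linear": [0.002,-0.001,-0.154],"delta_rot": [0,0,0]},
    {"gripper": 1,"linear": [0.002,-0.001,-0.1555],"delta_rot": [0,0,0]}
  ]
}}

```text
clock: 42.4
position: [0.4592, -0.0428, 0.0771]
ee_rot: [0.074, 0.709, 0.698, 0.073]
contact_force: [-6.4, 0.4, 12.3]
width: 0.0281
gripper_force: 124.6
```

```bash
python3 -c "
from h import *
scoop()"
```

```text
t 42.4 p [ 0.4592 -0.0428  0.0771] y-az -0.88 z [ 0.207 -0.002 -0.978] q [-0.29  0.17  2.13  0.09  0.65 -0.34] F [-6.4  0.4 12.3] w 0.0281
lip bin x -410.9 y -168.9 z 7.9; lipwall bin x -411.0 y -168.9 z 51.9; rearbot bin x -476.4 y -1.2 z 8.1; grip bin x -485.6 y 22.0 z 93.1; pitch up -0.1 roll 0.0 yaw -0.9
```

Contact on the board, level. Release and retreat.

Emit:
{"api": "send_rows", "payload": {
  "increments": [
    {"gripper": 0.1,"linear": [0,0,0],"delta_rot": [0,0,0]},
    {"gripper": -0.4,"linear": [0,0,0],"delta_rot": [0,0,0]},
    {"gripper": -0.4,"linear": [0,0,0],"delta_rot": [0,0,0]},
    {"gripper": -0.4,"linear": [-0.008,0,0.04],"delta_rot": [0,0,0]},
    {"gripper": -0.4,"linear": [-0.016,0.0,0.08],"delta_rot": [0,0,0]},
    {"gripper": -0.4,"linear": [-0.04,0.03,0.12],"delta_rot": [0,0.1,0]},
    {"gripper": -0.4,"linear": [-0.08,0.07,0.14],"delta_rot": [0,0.2,0]},
    {"gripper": -0.4,"linear": [-0.12,0.11,0.14],"delta_rot": [0,0.2,0]}
  ]
}}

```text
clock: 43.2
position: [0.3574, 0.0532, 0.2183]
ee_rot: [0.006, 0.713, 0.701, 0.004]
contact_force: [0.4, 0.9, -0.2]
width: 0.0597
gripper_force: 0.0
```

Emit:
{"api": "send_rows", "payload": {
  "increments": [
    {"gripper": -0.4,"linear": [0,0.03,0.01],"delta_rot": [0,0,0]},
    {"gripper": -0.4,"linear": [0,0.04,0.01],"delta_rot": [0,0,0]},
    {"gripper": -0.4,"linear": [0,0.04,0.01],"delta_rot": [0,0,0]},
    {"gripper": -0.4,"linear": [0,0.04,0.01],"delta_rot": [0,0,0]}
  ]
}}

```text
clock: 43.6
position: [0.353, 0.0921, 0.2244]
ee_rot: [0.003, 0.712, 0.702, 0.001]
contact_force: [-0.2, -0.1, 0.2]
width: 0.06
gripper_force: 0.0
```

```bash
python3 - <<'E'
from h import *
import pickle
st();D=pickle.load(open("d0.pkl","rb"))
for n in("top","scene"):
    im=optics.get_image(n)["pixels"];o=D[n]["pixels"];df=np.abs(im.astype(int)-o).max(2)
    g=cv2.cvtColor(im,cv2.COLOR_BGR2HSV);m=((g[...,0]<14)&(g[...,1]>130)&(g[...,2]>110)).astype(np.uint8);k,l,q,c=cv2.connectedComponentsWithStats(m)
    print(n,[(c[i].round().tolist(),int(q[i,4])) for i in range(1,k) if q[i,4]>25])
    R=dict(top=dict(flap=(120,140,195,260),mug=(272,126,330,175),bowl=(378,115,440,175),sponge=(165,320,200,360),scoop=(295,195,390,295)),scene=dict(flap=(415,195,445,290),mug=(322,300,372,352),bowl=(215,322,275,370),sponge=(374,215,393,242),scoop=(245,240,340,330)))[n]
    for b,(x0,y0,x1,y1) in R.items(): print(b,df[y0:y1,x0:x1].mean().round(1),(df[y0:y1,x0:x1]>50).mean().round(3),end="; ")
    print()
    # template shift of bystanders
    for b in("mug","bowl","sponge"):
        x0,y0,x1,y1=R[b];r=cv2.matchTemplate(im[y0-8:y1+8,x0-8:x1+8],o[y0:y1,x0:x1],cv2.TM_CCOEFF_NORMED);_,v,_,p=cv2.minMaxLoc(r);print(b,"shift",(p[0]-8,p[1]-8),round(v,3),end="; ")
    print()
E
```

```text
t 43.6 p [0.353  0.0921 0.2244] y-az -0.85 z [ 0.007 -0.003 -1.   ] q [ 0.07 -0.05  1.91 -0.    1.28  0.08] F [-0.2 -0.1  0.2] w 0.06
top []
flap 2.3 0.0; mug 2.4 0.0; bowl 2.6 0.0; sponge 10.6 0.079; scoop 7.2 0.007; 
mug shift (0, 0) 0.999; bowl shift (0, 0) 0.999; sponge shift (0, 0) 0.859; 
scene [([343.0, 4.0], 76), ([340.0, 42.0], 79), ([61.0, 374.0], 26)]
flap 4.4 0.019; mug 2.8 0.0; bowl 2.8 0.002; sponge 5.5 0.025; scoop 10.2 0.063; 
mug shift (0, 0) 0.997; bowl shift (0, 0) 0.99; sponge shift (0, 0) 0.957;
```

```bash
python3 -c "
from rig import sign_off
print(sign_off())"
```

```text
the job is handed in; nothing more can be done
None
```

The job is handed in: all four scrap pieces present (tile, prop, handle, sherd) were tipped into the bin. The prop was knocked out of the scoop mid-run, so I re-gathered it before the carry. At the end the scoop stood empty and level on its board, the flap was shut and the mug, bowl and sponge had not moved; I checked this end state with image code only, having used all 14 picture views.

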